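# Eject the patty mould's loose base and lay it on the comal

### The arm

A 6-joint arm with a two-finger parallel gripper is mounted at the origin on the work surface. World frame = base frame: x ahead of the robot, y to its left, z up, the work surface at z = 0. Lengths are in m, angles in rad, forces in N, time in s.
With the tool pointing down it reaches from about 0.3 to 0.875 m from the base axis. Payload 6.4 kg.
Tool frame: the origin (TCP) lies midway between the tips of the shut fingers; the grasp point (between the pads) lies 19 mm behind it; z points along the fingers, y is the direction in which the jaws open and shut (so a half turn about z gives the same grasp; the last joint's range is limited). The gripper opens to 85 mm and grips with 20 to 120 N. Pads are 22 mm wide; open, the fingers measure 114 mm over their backs; the gripper's body (76 mm by 85 mm) begins 54 mm behind the grasp point. The pads swing forward as they close: fully open they stand 13 mm farther back than shut.
Start: joints at [-1.5, 0.181, 1.607, -0, 1.354, -0.206], TCP at [0.157, -0.553, 0.209] pointing down, gripper open.
Joint ranges: [-2.99, 2.99], [-0.89, 2.07], [0.3, 2.58], [-1.14, 4.28], [0, 2.63], [-3.12, 3.12]. Speed limits (rad/s): [2.57, 2.57, 3.01, 3.14, 3.14, 3.14].

### API

Orientations are given as a unit quaternion [w, x, y, z].
In Python, from bench import ctrl gives the robot as it stands.
- The arm moves only by the tool apply_moves, never from a script. Its argument "plan" is a list of rows, each an object with "translation": the shift along the tool's x, y, z in m, a list of three; "angular": the turn, a rotation vector about the tool's x, y, z in rad, a list of three; "hand": the finger opening in m, from 0 to 0.0854. In form: [{"translation": [x, y, z], "angular": [rx, ry, rz], "hand": hand}, ...]. A call has 1 to 10 rows; each row shifts and turns the commanded pose from where the row before left it, along the tool's axes as they then stand; what a row does not reach is not made up. A row lasts 1/8 s, in which the tool goes at most 62.5 mm and 10.7 degrees, less where a joint would pass 70% of its speed; a pose out of reach is approached as far as the arm can. A call with a gripper value outside its range is refused whole. The fingers move at their own pace and stop on an object; the grip force is fixed at half the most. Time passes only in rows, so rows that do not move let the fingers close. It gives the time, the measured TCP pose, the force and the opening at its end, in the units of the state.
- ctrl.get_obs(): the state, without advancing time (a new reading comes with each control period).
- ctrl.camera(name): name is "scene" or "top"; returns a dict with "img" (384x512x3 uint8, red, green, blue), "K" (3x3 intrinsics, pixels), "eye" and "orientation" of the camera in the world. Camera axes: x right, y up, looking along -z (the intrinsics and any distortion apply to the point x, -y, -z); pixel columns grow to the right and rows downward; lengths in m; the calibration is good to about 2 mm. A picture is of the moment at which its call begins. There is no depth.
- ctrl.hand_in(): hands the job in, once; it reports no verdict.
The state is a dict: "time_s": time; "q": joint angles; "dq": joint speeds; "joint_efforts": joint torques, N m; "eef_pos": TCP position; "eef_rot": TCP orientation; "wrist_force": force on the tool from outside, world axes, zero at the start; "torque": the same for the moment, N m; "opening": opening from 0.0 (shut) to 1.0 (fully open).
Only numpy, scipy, OpenCV 4.12 (cv2) and the standard library are available. Lean on these libraries where they do the work, as an engineer would, in place of code of your own. Each camera call takes 0.05 s, during which the arm holds its last target.

### The job

The loose base of the patty mould has to go onto the comal to dry. Press the mould's lever all the way down so that the base is pushed up through the ring, then take the base by its sides, draw it out along the leaning axis of the mould, and set it down gently (do not drop it), flat and the same face up, in the middle of the comal. Leave the saucepan, colander and rolling pin where they are.

Things in the scene. Friction and masses are not known exactly. Their poses are not given: they have to be found in the camera images.
- mould: Fixed aluminium ring, inner diameter 62, outer 72, 40 deep. Origin: centre of the mouth (rim plane), 135 mm above the work surface. z axis: the ring's axis, out of the mouth, leaning 30 degrees from vertical to the stand's front (roughly to the robot). x axis: in the rim plane, up the slope to the back. y axis: level, to the lever's side. A ledge 34 mm below the mouth carries the loose base.
- stand: Steel stand of the mould, fixed to the work surface; origin on the work surface, front towards its -x. Its two cheek plates flank the ring at y = +-(37 to 43) mm of the mould's frame, 44 mm wide along that x, rising 18 mm above the rim plane: fingers fit only at the ring's high (+x) and low (-x) sides, closing along the mould's x axis with the tool along its z axis.
- base_c (a point): Centre (half-way up) of the loose base; z out of its upper face. Aluminium plug 22 high, 0.1 to 0.2 kg: below a flange of diameter 59, 6 high; above it a block of diameter 52, 16 high, the part to grip. At first its top is 12 mm below the rim, out of reach; with the lever fully down its centre is 7 mm above the rim plane, the block clear above the rim, the lowest 4 mm still in the ring.
- lever (a joint): Lever angle in rad: 0 up (start), 0.7 fully down (end stop). Pressing the lever's handle down lifts the ejector under the base by 46 mm per rad (32 mm in all). Takes about 4 N at the handle; it stays where it is left by friction.
- lever_tip (a point): Centre of the lever's black handle: level cylinder, diameter 18, length 44, parallel to the mould's y axis, at the front end of a 140 mm arm beside the mould (+y side). About 123 mm above the work surface when up, 27 mm when fully down; it moves on an arc about a pivot 75 mm high, up to 8.5 mm to the front and back again.
- comal_top (a point): Centre of the flat upper face of the comal, a round dark steel griddle lying on the work surface: flat diameter about 180 mm, upper face 6 mm above the work surface, low rim 10 mm high, two ear handles. Loose, 1.5 kg.
- saucepan: Bystander: lidded aluminium saucepan, 168 mm diameter, 126 mm high with its knob, its handle reaching 228 mm from the centre along its x axis. Origin under its centre.
- colander: Bystander: yellow plastic colander, 210 mm diameter, 96 mm high. Origin under its centre.
- rolling_pin: Bystander: wooden rolling pin, 48 mm diameter, 434 mm long, lying along its y axis. Origin on the work surface under its middle.
- base: The same loose base; origin at the centre of its underside, 11 mm below base_c.
- comal: The same comal; origin at the centre of its underside.
Things that resemble listed ones, but are neither listed nor needed, are in the scene too. Of the things shaped like the base, the aluminium one is meant.

How it is judged:
On the way, in this order (a step that is already met when the one before it is completed fails the run):
1. the lever is down and the base has been pushed up, still standing in the ring (value of joint lever above 0.62 rad and z of base_c in the frame of mould between 0.002 and 0.012 m), for 0.2 s.
2. the base is held by the fingers, clear of the ring (contact force between base and the fingers above 0.5 N and z of base_c in the frame of mould above 0.03 m), for 0.2 s.
At the end, for the whole second after the job is handed in: The base lies flat (within 0.1 rad) and face up on the comal's flat face, its centre within 35 mm of the comal's centre, the comal lying flat on the work surface, the base released and at rest (horizontal distance between base_c and comal_top below 0.035 m and z of base_c in the frame of comal_top between 0.008 and 0.014 m and angle between base_c's own z axis and vertical below 0.1 rad and angle between comal_top's own z axis and vertical below 0.05 rad and contact force between base and comal above 0.2 N and linear speed of base below 0.02 m/s and contact force between base and the fingers below 0.05 N); the robot touches nothing.
It fails at once if the base is dropped (falls free faster than 0.5 m/s) (contact force between base and the fingers below 0.02 N and linear speed of base above 0.5 m/s).
It fails at once if a bystander (saucepan, colander, rolling pin) is moved more than 30 mm (distance of any of saucepan, colander, rolling_pin from where it was at the start of the episode above 0.03 m).
It also fails if it takes over 53 s, if anything falls off the work surface, if the arm or the gripper's body presses on something with over 40 N, if the wrist force passes 120 N, or if a joint passes its speed limit or range.

## Working session

There is one attempt and no reset: what is moved stays moved. The work goes in short steps, Python scripts to look and compute and a tool call to move; the robot and the scene stay as the last step left them, time stands still between calls to the robot, and variables do not carry over. Pictures are saved under pics/ and viewed, and the job is handed in when it is done.

Besides the shell and the picture viewer there is one more tool, called after ">>>" as name([rows], argument=value, ...), one row to a line, values as JSON. apply_moves: Moves the arm, as the interface text tells. Its arguments: {"type":"object","properties":{"plan":{"type":"array","items":{"type":"object","properties":{"translation":{"type":"array","items":{"type":"number"}},"angular":{"type":"array","items":{"type":"number"}},"hand":{"type":"number"}}}}},"required":["plan"]}

```bash
ls; mkdir -p pics
python3 - <<'E'
from bench import ctrl
import cv2
o=ctrl.get_obs();print(o)
for n in("scene","top"):
    c=ctrl.camera(n);print(n,c["K"],c["eye"],c["orientation"],[k for k in c])
    cv2.imwrite(f"pics/{n}0.png",c["img"][:,:,::-1])
E
```

```text
pics
{'time_s': 0.0, 'q': array([-1.50029148e+00,  1.81552076e-01,  1.60802778e+00,  1.40774293e-05,
        1.35379764e+00, -2.06302497e-01]), 'dq': array([ 1.07902800e-03, -1.98498054e-03, -5.39218620e-04,  8.26877663e-05,
       -1.40359467e-04,  1.44983463e-04]), 'joint_efforts': array([-7.12943674e-04, -4.44878340e+01, -3.51333904e+01, -4.47496168e-04,
        9.03449720e-03,  3.05172293e-06]), 'eef_pos': array([ 0.15711621, -0.55249296,  0.20776843]), 'eef_rot': array([-8.89900679e-04,  9.90437306e-01,  1.37960667e-01,  6.74043963e-05]), 'wrist_force': array([-0.72943503,  0.17055978, -0.41353883]), 'torque': array([-0.0271992 , -0.03630507,  0.06052861]), 'opening': 1.0010608168234065}
scene [[411.53340812   0.         257.11921709]
 [  0.         411.53340812 187.34890547]
 [  0.           0.           1.        ]] [ 1.10652102 -0.68447026  1.12728587] [0.89159839 0.32636446 0.10283074 0.29658793] ['img', 'K', 'eye', 'orientation']
top [[414.26799806   0.         253.47457008]
 [  0.         414.26799806 193.94616066]
 [  0.           0.           1.        ]] [ 0.44131441 -0.00182042  1.23602344] [ 0.71326568  0.05279643 -0.06174607 -0.69616955] ['img', 'K', 'eye', 'orientation']
```

View pics/scene0.png

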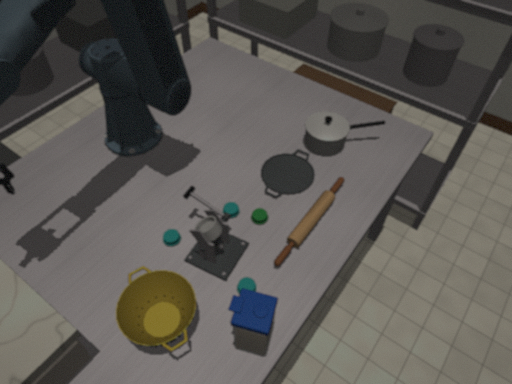

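View pics/top0.png

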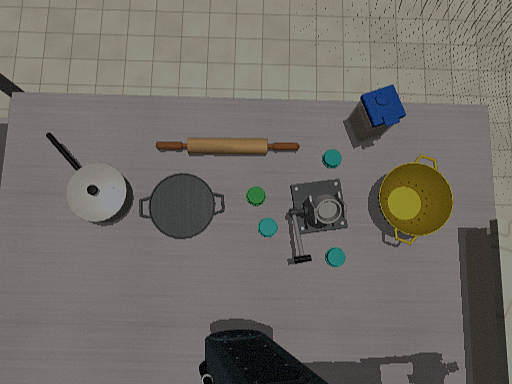

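```bash
cat > h.py <<'E'
import numpy as np, cv2
from scipy.spatial.transform import Rotation as R
def rot(q): return R.from_quat([q[1],q[2],q[3],q[0]])
def ray(c,u,v):
    K=c["K"]; d=np.array([(u-K[0,2])/K[0,0],-(v-K[1,2])/K[1,1],-1.])
    d=rot(c["orientation"]).apply(d); return np.array(c["eye"]),d/np.linalg.norm(d)
def plane(c,u,v,z):
    e,d=ray(c,u,v); return e+d*(z-e[2])/d[2]
def tri(c1,p1,c2,p2):
    A=[];b=[]
    for c,p in((c1,p1),(c2,p2)):
        e,d=ray(c,*p);P=np.eye(3)-np.outer(d,d);A.append(P);b.append(P@e)
    x=np.linalg.lstsq(np.vstack(A),np.hstack(b),rcond=None)[0]
    return x,[np.linalg.norm(P@x-q) for P,q in zip(A,b)]
def proj(c,X):
    p=rot(c["orientation"]).inv().apply(np.asarray(X)-c["eye"]);K=c["K"]
    return np.array([K[0,2]+K[0,0]*p[0]/-p[2],K[1,2]+K[1,1]*-p[1]/-p[2]])
def crop(c,x0,y0,w,h,s,name):
    im=c["img"][y0:y0+h,x0:x0+w,::-1]
    im=cv2.resize(im,None,fx=s,fy=s,interpolation=cv2.INTER_CUBIC)
    im=cv2.convertScaleAbs(im,alpha=1.4,beta=10)
    for k in range(0,w,10):cv2.putText(im,str(x0+k),(k*s,8),0,.3,(0,0,255),1);cv2.line(im,(k*s,10),(k*s,14),(0,0,255),1)
    for k in range(0,h,10):cv2.putText(im,str(y0+k),(0,k*s+4),0,.3,(0,0,255),1)
    cv2.imwrite(name,im)
E
python3 - <<'E'
from h import *
from bench import ctrl
import pickle
S=ctrl.camera("scene");T=ctrl.camera("top");pickle.dump((S,T),open("c0.pkl","wb"))
crop(T,280,170,80,100,6,"pics/ct0.png");crop(S,170,180,90,100,6,"pics/cs0.png")
E
```

```text
(no output)
```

View pics/ct0.png

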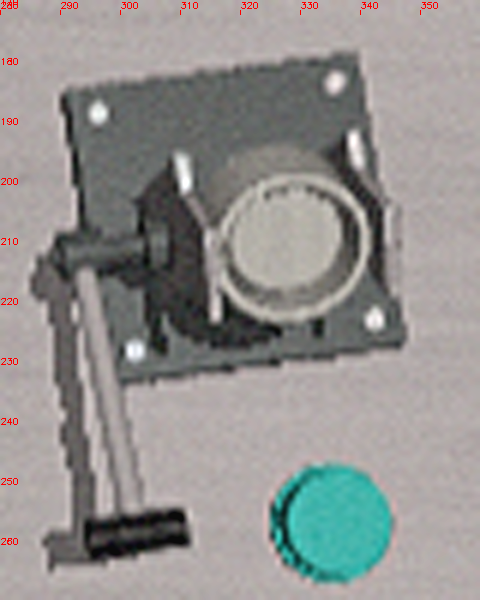

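View pics/cs0.png

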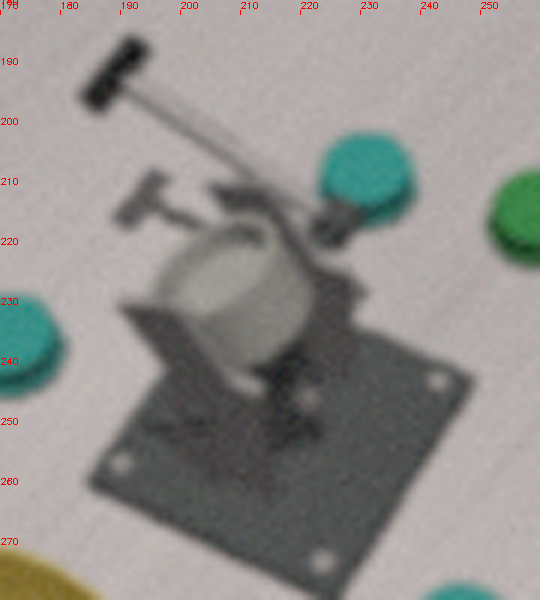

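Run:
```python
from h import *
import pickle
S,T=pickle.load(open("c0.pkl","rb"))
def hull(c,mask,name):
    cs,_=cv2.findContours(mask.astype(np.uint8),cv2.RETR_EXTERNAL,cv2.CHAIN_APPROX_NONE);return max(cs,key=cv2.contourArea)
print("rim",plane(T,327.7,210.5,.135))
B=[(295.3,188.3),(334.6,183.3),(341,222.7),(301.5,228)]
P=np.array([plane(T,*b,.006) for b in B]);print("bolts",P,P.mean(0))
x=(P[0]-P[3]+P[1]-P[2])[:2];y=(P[0]-P[1]+P[3]-P[2])[:2]
print("yaw",np.arctan2(x[1],x[0]),np.arctan2(-y[0],y[1]))
Bs=[(243-.5,243),(193-3.5,257),(223-.3,273.5)]
print([plane(S,*b,.006) for b in Bs])
h1=plane(T,293.7,258.7,.13);h2=plane(T,310.5,256,.13);d=h1-h2;print("handle",h1,h2,np.arctan2(-d[0],d[1]),np.linalg.norm(d))
print("tip tri",tri(T,(302.3,257.5),S,(189,192)))
# comal
im=T["img"].astype(int)
print(im[206,181],im[150,120])
g=cv2.cvtColor(T["img"],cv2.COLOR_RGB2GRAY)
m=np.zeros_like(g);m[160:250,132:230]=g[160:250,132:230]<105
m=cv2.morphologyEx(m,cv2.MORPH_OPEN,np.ones((15,15),np.uint8))
c=hull(T,m,"");e=cv2.fitEllipse(c);print(e,plane(T,*e[0],.008))
g=cv2.cvtColor(S["img"],cv2.COLOR_RGB2GRAY)
m=np.zeros_like(g);m[145:205,250:325]=g[145:205,250:325]<90
m=cv2.morphologyEx(m,cv2.MORPH_OPEN,cv2.getStructuringElement(2,(15,15)))
c=hull(S,m,"");e=cv2.fitEllipse(c);print(e,plane(S,*e[0],.008))
crop(S,250,140,80,65,8,"pics/cs1.png")
```

```text
rim [ 0.5816924  -0.21384331  0.135     ]
bolts [[ 0.66322594 -0.14099354  0.006     ]
 [ 0.68167606 -0.2601345   0.006     ]
 [ 0.56245996 -0.27825659  0.006     ]
 [ 0.54377999 -0.16026722  0.006     ]] [ 0.61278549 -0.20991296  0.006     ]
yaw 0.15542549323538576 0.15531981757310145
[array([ 0.65566012, -0.13617505,  0.006     ]), array([ 0.55537968, -0.2754943 ,  0.006     ]), array([ 0.67425905, -0.2574793 ,  0.006     ])]
handle [ 0.45184369 -0.12400908  0.13      ] [ 0.45993517 -0.16846697  0.13      ] 0.18003277477889928 0.045188227089187086
tip tri (array([ 0.4551656 , -0.14758284,  0.1266205 ]), [np.float64(0.0005446721034986691), np.float64(0.0005446721034980859)])
[66 70 70] [118 113 113]
((181.50604248046875, 205.38375854492188), (64.85562133789062, 67.03662109375), 66.99937438964844) [0.60238398 0.19874743 0.008     ]
((287.2999572753906, 173.6280059814453), (41.1419677734375, 53.458370208740234), 93.56735229492188) [0.60459837 0.1961282  0.008     ]
```

View pics/cs1.png

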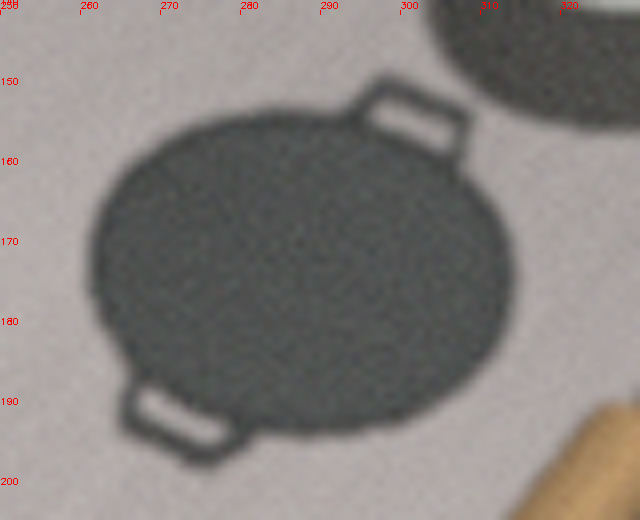

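Top view: the aluminium base sits in the mould ring at (328,210). The teal discs at (268,227), (335,257) and (332,158) and the green disc at (256,196) are the lookalikes, since they aren't aluminium. The crops confirm this. The comal is at (181,205) and the lever handle at (302,257). First I turn the tool yaw by -1.45 about tool z and shut the fingers.

>>> apply_moves([
  {"translation": [0,0,0],"angular": [0,0,-0.18],"hand": 0},
  {"translation": [0,0,0],"angular": [0,0,-0.18],"hand": 0},
  {"translation": [0,0,0],"angular": [0,0,-0.18],"hand": 0},
  {"translation": [0,0,0],"angular": [0,0,-0.18],"hand": 0},
  {"translation": [0,0,0],"angular": [0,0,-0.18],"hand": 0},
  {"translation": [0,0,0],"angular": [0,0,-0.18],"hand": 0},
  {"translation": [0,0,0],"angular": [0,0,-0.18],"hand": 0},
  {"translation": [0,0,0],"angular": [0,0,-0.18],"hand": 0},
])

```text
time_s: 1.2
eef_pos: [0.1571, -0.5529, 0.2084]
eef_rot: [-0.0, 0.651, 0.759, 0.0]
wrist_force: [-0.1, -1.1, -0.1]
opening: 0.0
```

```bash
cat >> h.py <<'E'
def togo(target,o=None):
    from bench import ctrl
    o=o or ctrl.get_obs();r=rot(o["eef_rot"]);d=np.asarray(target)-o["eef_pos"]
    print("tcp",o["eef_pos"].round(4),"togo tool",r.inv().apply(d).round(4),"axes x,y,z",r.as_matrix().T.round(3).tolist(),"t",o["time_s"],"F",o["wrist_force"].round(1))
def togor(Rt):
    from bench import ctrl
    r=rot(ctrl.get_obs()["eef_rot"]);print("rotvec tool",(r.inv()*R.from_matrix(Rt)).as_rotvec().round(4))
PSI=.155
def mould(psi=PSI):
    x=np.array([np.cos(psi)*.866,np.sin(psi)*.866,.5]);z=np.array([-np.cos(psi)*.5,-np.sin(psi)*.5,.866]);x/=np.linalg.norm(x);z/=np.linalg.norm(z)
    return x,np.cross(z,x),z
def graspR(psi=PSI):
    x,y,z=mould(psi);return np.array([np.cross(x,-z),x,-z]).T
E
python3 - <<'E'
from h import *
import pickle
S,T=pickle.load(open("c0.pkl","rb"))
togo([.452,-.148,.21])
for a,b in [((295.8,188.2),(242.3,243)),((334.8,183.2),(223.3+0,273)),((341.9,222.8),(189.8,256.5))]: print(tri(T,a,S,b))
E
```

```text
tcp [ 0.1571 -0.5529  0.2084] togo tool [ 0.3557  0.3528 -0.0014] axes x,y,z [[-0.151, 0.988, 0.001], [0.988, 0.151, 0.0], [-0.0, 0.001, -1.0]] t 1.2 F [-0.1 -1.1 -0.1]
(array([ 0.66068848, -0.1417804 ,  0.01809667]), [np.float64(0.0009590968077835352), np.float64(0.0009590968077831229)])
(array([ 0.67936784, -0.25887543,  0.01706397]), [np.float64(0.0006555416067832889), np.float64(0.0006555416067836743)])
(array([ 0.56100522, -0.27814569,  0.01836928]), [np.float64(7.868498867756908e-06), np.float64(7.868498868110783e-06)])
```

>>> apply_moves([
  {"translation": [0.0395,0.0392,0],"angular": [0,0,0],"hand": 0},
  {"translation": [0.0395,0.0392,0],"angular": [0,0,0],"hand": 0},
  {"translation": [0.0395,0.0392,0],"angular": [0,0,0],"hand": 0},
  {"translation": [0.0395,0.0392,0],"angular": [0,0,0],"hand": 0},
  {"translation": [0.0395,0.0392,0],"angular": [0,0,0],"hand": 0},
  {"translation": [0.0395,0.0392,0],"angular": [0,0,0],"hand": 0},
  {"translation": [0.0395,0.0392,0],"angular": [0,0,0],"hand": 0},
  {"translation": [0.0395,0.0392,0],"angular": [0,0,0],"hand": 0},
  {"translation": [0.0397,0.0392,0],"angular": [0,0,0],"hand": 0},
  {"translation": [0,0,0.03],"angular": [0,0,0],"hand": 0},
])

```text
time_s: 2.45
eef_pos: [0.4578, -0.1476, 0.1805]
eef_rot: [0.003, 0.651, 0.759, 0.001]
wrist_force: [-0.3, -0.0, -0.1]
opening: 0.002
```

Run:
```python
from h import *
togo([.452,-.148,.036])
```

```text
tcp [ 0.4578 -0.1476  0.1805] togo tool [ 0.0009 -0.0065  0.1445] axes x,y,z [[-0.151, 0.988, -0.003], [0.988, 0.151, 0.005], [0.005, -0.002, -1.0]] t 2.45 F [-0.3 -0.  -0.1]
```

>>> apply_moves([
  {"translation": [0,0,0.03],"angular": [0,0,0],"hand": 0},
  {"translation": [0,0,0.015],"angular": [0,0,0],"hand": 0},
  {"translation": [0,0,0.012],"angular": [0,0,0],"hand": 0},
  {"translation": [0,0,0.012],"angular": [0,0,0],"hand": 0},
  {"translation": [0,0,0.012],"angular": [0,0,0],"hand": 0},
  {"translation": [0,0,0.012],"angular": [0,0,0],"hand": 0},
  {"translation": [0,0,0],"angular": [0,0,0],"hand": 0},
])

```text
time_s: 3.32
eef_pos: [0.4543, -0.1497, 0.0848]
eef_rot: [-0.0, 0.654, 0.757, 0.0]
wrist_force: [-1.1, -0.6, -0.6]
opening: 0.002
```

Run:
```python
from h import *
from bench import ctrl
togo([.452,-.148,.036])
S=ctrl.camera("scene");T=ctrl.camera("top")
crop(S,150,150,110,100,5,"pics/p1s.png")
```

```text
tcp [ 0.4543 -0.1497  0.0848] togo tool [ 0.002  -0.002   0.0488] axes x,y,z [[-0.145, 0.989, 0.001], [0.989, 0.145, -0.0], [-0.0, 0.001, -1.0]] t 3.325 F [-1.1 -0.6 -0.6]
```

View pics/p1s.png

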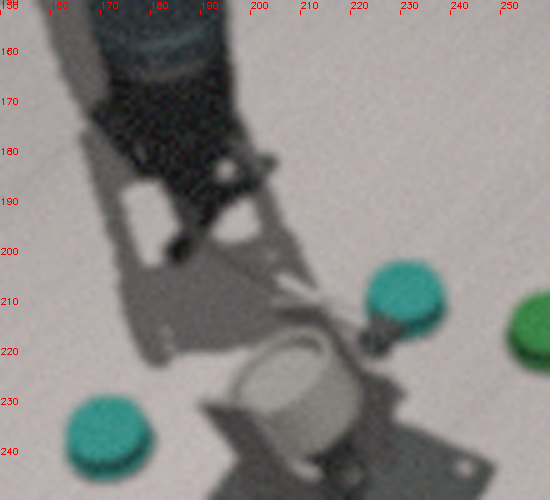

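>>> apply_moves([
  {"translation": [0,0,0.01],"angular": [0,0,0],"hand": 0},
  {"translation": [0,0,0.01],"angular": [0,0,0],"hand": 0},
  {"translation": [0,0,0.01],"angular": [0,0,0],"hand": 0},
  {"translation": [0,0,0.01],"angular": [0,0,0],"hand": 0},
  {"translation": [0,0,0.006],"angular": [0,0,0],"hand": 0},
])

```text
time_s: 4.05
eef_pos: [0.4549, -0.15, 0.0392]
eef_rot: [0.0, 0.654, 0.757, 0.0]
wrist_force: [1.8, -1.3, 3.8]
opening: -0.005
```

Run:
```python
from h import *
from bench import ctrl
togo([.452,-.148,.036])
S=ctrl.camera("scene");T=ctrl.camera("top")
crop(S,150,150,110,100,5,"pics/p2s.png")
```

```text
tcp [ 0.4549 -0.15    0.0392] togo tool [ 0.0024 -0.0026  0.0031] axes x,y,z [[-0.145, 0.989, -0.0], [0.989, 0.145, 0.001], [0.001, -0.0, -1.0]] t 4.05 F [ 1.8 -1.3  3.8]
```

View pics/p2s.png

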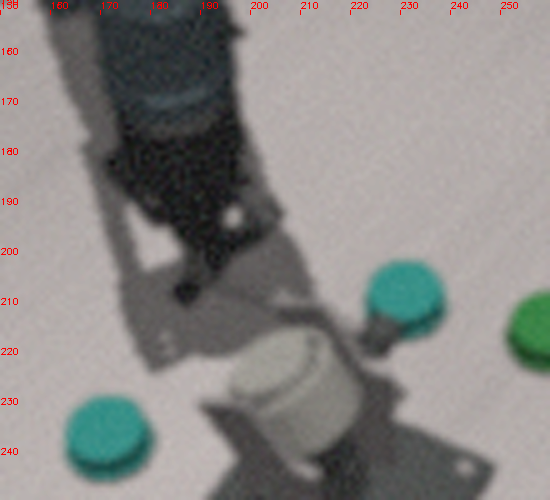

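The base is rising. I press on to the stop in small steps.

>>> apply_moves([
  {"translation": [0,0,0.003],"angular": [0,0,0],"hand": 0},
  {"translation": [0,0,0.001],"angular": [0,0,0],"hand": 0},
  {"translation": [0,0,0.001],"angular": [0,0,0],"hand": 0},
  {"translation": [0,0,0],"angular": [0,0,0],"hand": 0},
])

```text
time_s: 4.65
eef_pos: [0.4546, -0.1497, 0.0348]
eef_rot: [0.0, 0.654, 0.757, 0.0]
wrist_force: [2.1, 2.1, 2.5]
opening: -0.001
```

>>> apply_moves([
  {"translation": [0,0,0.001],"angular": [0,0,0],"hand": 0},
  {"translation": [0,0,0.001],"angular": [0,0,0],"hand": 0},
  {"translation": [0,0,0],"angular": [0,0,0],"hand": 0},
])

```text
time_s: 5.03
eef_pos: [0.4546, -0.15, 0.0327]
eef_rot: [0.0, 0.654, 0.757, -0.0]
wrist_force: [3.0, 1.8, 3.7]
opening: -0.004
```

>>> apply_moves([
  {"translation": [0,0,0.001],"angular": [0,0,0],"hand": 0},
  {"translation": [0,0,0.001],"angular": [0,0,0],"hand": 0},
  {"translation": [0,0,0],"angular": [0,0,0],"hand": 0},
])

```text
time_s: 5.4
eef_pos: [0.4544, -0.1501, 0.0306]
eef_rot: [0.0, 0.654, 0.757, -0.0]
wrist_force: [1.5, 0.5, 3.9]
opening: -0.001
```

Run:
```python
from h import *
from bench import ctrl
togo([.452,-.148,.036])
S=ctrl.camera("scene")
crop(S,150,150,110,100,5,"pics/p3s.png")
```

```text
tcp [ 0.4544 -0.1501  0.0306] togo tool [ 0.0024 -0.0021 -0.0054] axes x,y,z [[-0.146, 0.989, -0.0], [0.989, 0.146, -0.0], [-0.0, -0.0, -1.0]] t 5.4 F [1.5 0.5 3.9]
```

View pics/p3s.png

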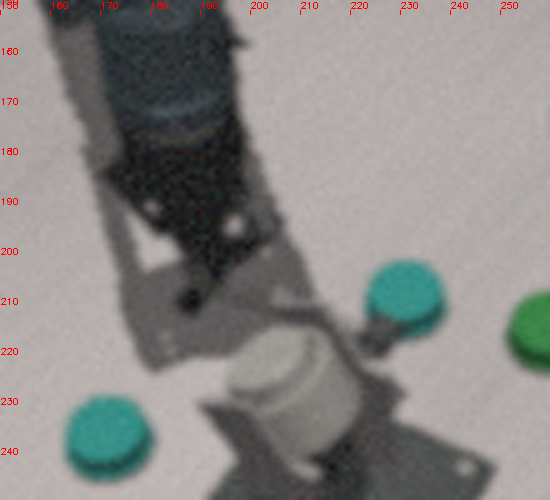

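>>> apply_moves([
  {"translation": [0,0,0.0015],"angular": [0,0,0],"hand": 0},
  {"translation": [0,0,0.0015],"angular": [0,0,0],"hand": 0},
  {"translation": [0,0,0],"angular": [0,0,0],"hand": 0},
])

```text
time_s: 5.82
eef_pos: [0.4543, -0.15, 0.0275]
eef_rot: [-0.0, 0.654, 0.757, -0.0]
wrist_force: [2.0, -0.7, 3.3]
opening: -0.0
```

>>> apply_moves([
  {"translation": [0,0,0.0015],"angular": [0,0,0],"hand": 0},
  {"translation": [0,0,0.0015],"angular": [0,0,0],"hand": 0},
  {"translation": [0,0,0],"angular": [0,0,0],"hand": 0},
])

```text
time_s: 6.2
eef_pos: [0.4542, -0.1499, 0.0245]
eef_rot: [-0.0, 0.654, 0.757, -0.0]
wrist_force: [1.3, -0.8, 2.4]
opening: 0.002
```

Run:
```python
from h import *
from bench import ctrl
togo([.452,-.148,.036])
S=ctrl.camera("scene");T=ctrl.camera("top")
crop(S,165,180,70,75,8,"pics/p4s.png")
crop(T,280,170,80,100,6,"pics/p4t.png")
```

```text
tcp [ 0.4542 -0.1499  0.0245] togo tool [ 0.0022 -0.0019 -0.0115] axes x,y,z [[-0.146, 0.989, 0.0], [0.989, 0.146, -0.001], [-0.001, 0.0, -1.0]] t 6.2 F [ 1.3 -0.8  2.4]
```

View pics/p4s.png

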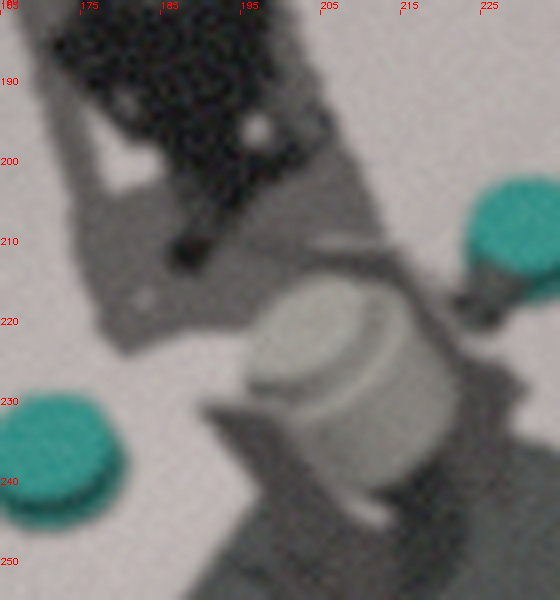

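View pics/p4t.png

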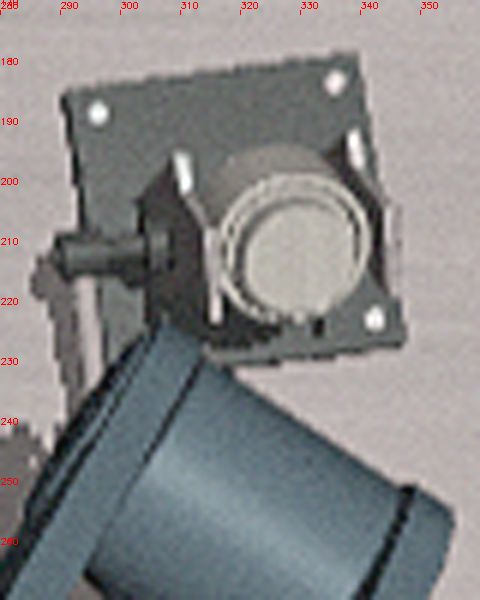

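Run:
```python
from h import *
from bench import ctrl
S=ctrl.camera("scene");T=ctrl.camera("top")
X,e=tri(T,(329.5,212.5),S,(202.9,221.1));print(X,e)
O=np.array([.581,-.2148,.135]);M=np.array(mould(.16));print("in mould",M@(X-O))
for zz in (8,13,18): print(zz,[proj(c,O+M[2]*zz/1000) for c in(T,S)])
for c,p in((T,(302.3,257)),(S,(189,211.5))):
  pass
for zz in(.02,.027,.035): print(zz,plane(S,188,211.0,zz))
```

```text
[ 0.57497136 -0.21596038  0.14791635] [np.float64(0.00020383369159490778), np.float64(0.00020383369159463705)]
in mould [ 0.00114398 -0.00018508  0.01425413]
8 [array([328.80468028, 211.92769232]), array([203.6732475 , 222.53271855])]
13 [array([329.27693392, 212.66232447]), array([202.80899537, 221.34257202])]
18 [array([329.75321533, 213.40322218]), array([201.94098716, 220.14725306])]
0.02 [ 0.43859722 -0.15352226  0.02      ]
0.027 [ 0.44281968 -0.15687879  0.027     ]
0.035 [ 0.44764534 -0.16071482  0.035     ]
```

The base top is only about 14 mm above the rim, so the lever isn't fully down. The tip has slid behind the handle (+x side). I back up and look.

>>> apply_moves([
  {"translation": [0,0,-0.02],"angular": [0,0,0],"hand": 0},
  {"translation": [0,0,-0.04],"angular": [0,0,0],"hand": 0},
  {"translation": [0,0,-0.05],"angular": [0,0,0],"hand": 0},
  {"translation": [0.05,0,0],"angular": [0,0,0],"hand": 0},
  {"translation": [0.05,0,0],"angular": [0,0,0],"hand": 0},
  {"translation": [0.03,0,0],"angular": [0,0,0],"hand": 0},
])

```text
time_s: 7.15
eef_pos: [0.4335, -0.0191, 0.1338]
eef_rot: [-0.001, 0.653, 0.757, -0.001]
wrist_force: [-0.0, -0.2, 0.4]
opening: -0.0
```

Run:
```python
from h import *
from bench import ctrl
togo([.452,-.148,.036])
S=ctrl.camera("scene");T=ctrl.camera("top")
crop(S,160,170,80,75,8,"pics/p5s.png")
crop(T,280,170,80,100,6,"pics/p5t.png")
```

```text
tcp [ 0.4335 -0.0191  0.1338] togo tool [-0.1303 -0.0003  0.0976] axes x,y,z [[-0.146, 0.989, 0.001], [0.989, 0.146, -0.003], [-0.003, 0.001, -1.0]] t 7.15 F [-0.  -0.2  0.4]
```

View pics/p5s.png

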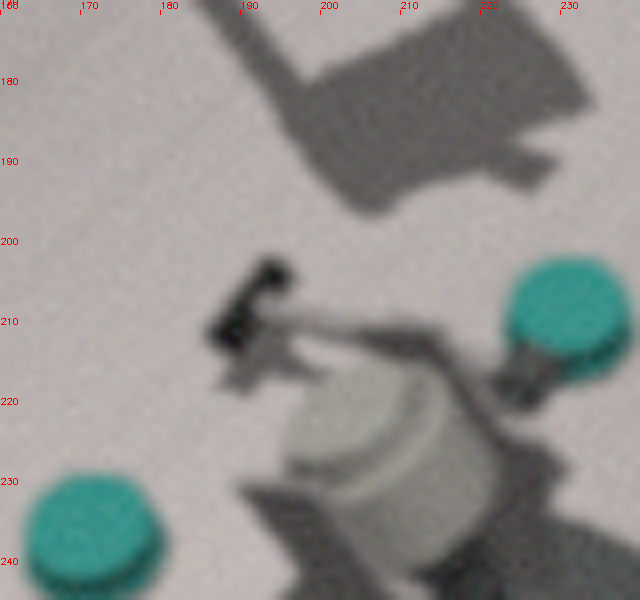

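View pics/p5t.png

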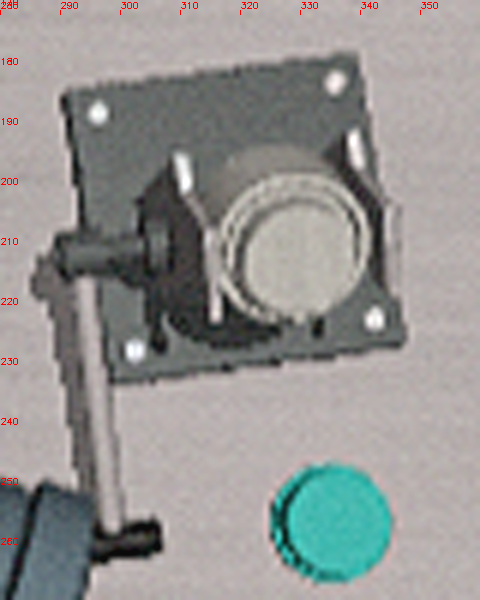

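Run:
```python
from h import *
from bench import ctrl
S=ctrl.camera("scene");T=ctrl.camera("top")
X,e=tri(T,(298.8,260.0),S,(190.3,207.2));print(X,e)
togo([X[0],X[1],.09]); togo([.446,-.148,.09])
```

```text
[ 0.44890644 -0.14851961  0.04394415] [np.float64(0.0006190871826297616), np.float64(0.0006190871826298482)]
tcp [ 0.4349 -0.021   0.1342] togo tool [-0.1282 -0.0048  0.0442] axes x,y,z [[-0.147, 0.989, 0.0], [0.989, 0.147, -0.001], [-0.001, -0.0, -1.0]] t 7.35 F [-0.1  0.5  1.1]
tcp [ 0.4349 -0.021   0.1342] togo tool [-0.1272 -0.0076  0.0442] axes x,y,z [[-0.147, 0.989, 0.0], [0.989, 0.147, -0.001], [-0.001, -0.0, -1.0]] t 7.35 F [-0.1  0.5  1.1]
```

>>> apply_moves([
  {"translation": [-0.05,-0.001,0],"angular": [0,0,0],"hand": 0},
  {"translation": [-0.05,-0.001,0],"angular": [0,0,0],"hand": 0},
  {"translation": [-0.028,-0.001,0],"angular": [0,0,0],"hand": 0},
  {"translation": [0,0,0.04],"angular": [0,0,0],"hand": 0},
  {"translation": [0,0,0.025],"angular": [0,0,0],"hand": 0},
  {"translation": [0,0,0.01],"angular": [0,0,0],"hand": 0},
  {"translation": [0,0,0.006],"angular": [0,0,0],"hand": 0},
  {"translation": [0,0,0.006],"angular": [0,0,0],"hand": 0},
  {"translation": [0,0,0.006],"angular": [0,0,0],"hand": 0},
  {"translation": [0,0,0.002],"angular": [0,0,0],"hand": 0},
])

```text
time_s: 8.6
eef_pos: [0.4513, -0.1483, 0.0396]
eef_rot: [0.0, 0.654, 0.757, 0.0]
wrist_force: [-0.6, -0.2, 0.7]
opening: -0.003
```

>>> apply_moves([
  {"translation": [0,0,0.002],"angular": [0,0,0],"hand": 0},
  {"translation": [0,0,0.002],"angular": [0,0,0],"hand": 0},
  {"translation": [0,0,0.001],"angular": [0,0,0],"hand": 0},
  {"translation": [0,0,0],"angular": [0,0,0],"hand": 0},
])

```text
time_s: 9.1
eef_pos: [0.4512, -0.1483, 0.0347]
eef_rot: [-0.0, 0.654, 0.757, -0.0]
wrist_force: [-0.1, -0.1, -0.2]
opening: -0.002
```

Run:
```python
from h import *
from bench import ctrl
S=ctrl.camera("scene")
print(proj(S,[.4512,-.1483,.0347]))
crop(S,160,170,80,75,8,"pics/p6s.png")
```

```text
[191.36633985 209.17052207]
```

View pics/p6s.png

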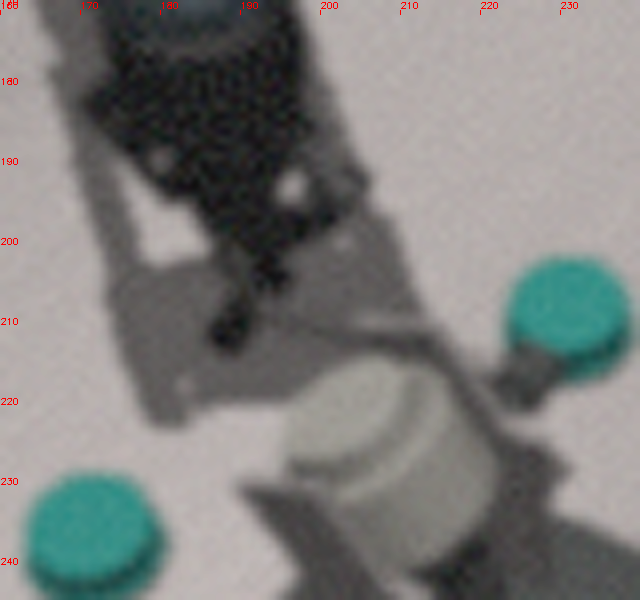

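>>> apply_moves([
  {"translation": [0,0,0.002],"angular": [0,0,0],"hand": 0},
  {"translation": [0,0,0.002],"angular": [0,0,0],"hand": 0},
  {"translation": [0,0,0.001],"angular": [0,0,0],"hand": 0},
  {"translation": [0,0,0],"angular": [0,0,0],"hand": 0},
])

```text
time_s: 9.65
eef_pos: [0.4511, -0.1483, 0.0296]
eef_rot: [-0.0, 0.654, 0.757, -0.0]
wrist_force: [0.0, -0.5, 0.1]
opening: 0.002
```

Run:
```python
from h import *
from bench import ctrl
S=ctrl.camera("scene");T=ctrl.camera("top")
d=np.array([.987,.159,0]);yy=np.array([-.159,.987,0])
for f in(.35,-.1,-.15,-.2,-.25,-.3,-.35):
    c=np.array([.4552,-.1476,0])+d*(.1315-.14*np.cos(f));c[2]=.075+.14*np.sin(f)
    print(f,c.round(4),*[proj(S,c+yy*s).round(1) for s in(-.022,0,.022)],*[proj(T,c+yy*s).round(1) for s in(-.022,0,.022)])
```

```text
0.35 [ 0.4552 -0.1476  0.123 ] [185.4 197.6] [189.3 192.7] [193.2 188. ] [310.4 256.5] [302.3 257.7] [294.1 258.8]
-0.1 [ 0.4475 -0.1488  0.061 ] [185.7 208.6] [189.5 203.9] [193.2 199.2] [307.5 259.6] [299.8 260.6] [292.1 261.7]
-0.15 [ 0.4484 -0.1487  0.0541] [186.2 210. ] [190.  205.3] [193.7 200.6] [307.1 259.3] [299.5 260.3] [291.8 261.4]
-0.2 [ 0.4496 -0.1485  0.0472] [186.8 211.4] [190.5 206.7] [194.2 202. ] [306.7 258.9] [299.1 259.9] [291.4 261. ]
-0.25 [ 0.4511 -0.1483  0.0404] [187.4 212.9] [191.2 208.1] [194.8 203.5] [306.3 258.3] [298.7 259.4] [291.1 260.4]
-0.3 [ 0.453  -0.148   0.0336] [188.2 214.3] [191.9 209.6] [195.5 204.9] [305.9 257.7] [298.3 258.7] [290.8 259.8]
-0.35 [ 0.4552 -0.1476  0.027 ] [189.  215.8] [192.7 211. ] [196.3 206.4] [305.4 256.9] [297.9 258. ] [290.4 259. ]
```

Run:
```python
from h import *
from bench import ctrl
S=ctrl.camera("scene");T=ctrl.camera("top")
S["img"]=cv2.convertScaleAbs(S["img"],alpha=1.5)
crop(S,165,170,60,70,9,"pics/p7s.png")
crop(T,280,170,80,100,6,"pics/p7t.png")
```

```text
(no output)
```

View pics/p7s.png

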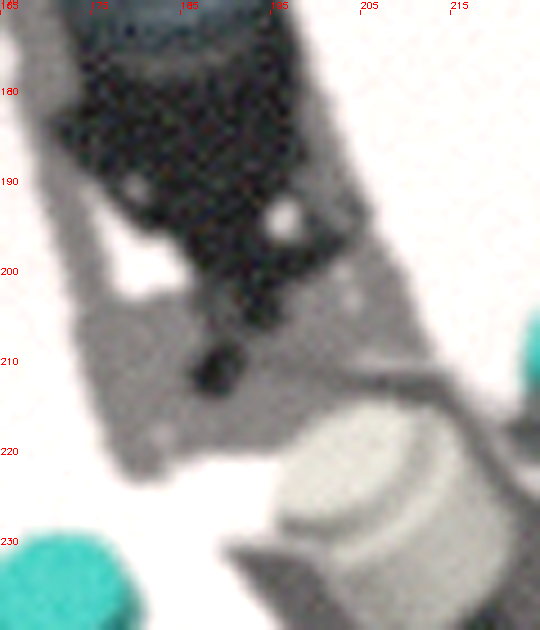

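View pics/p7t.png

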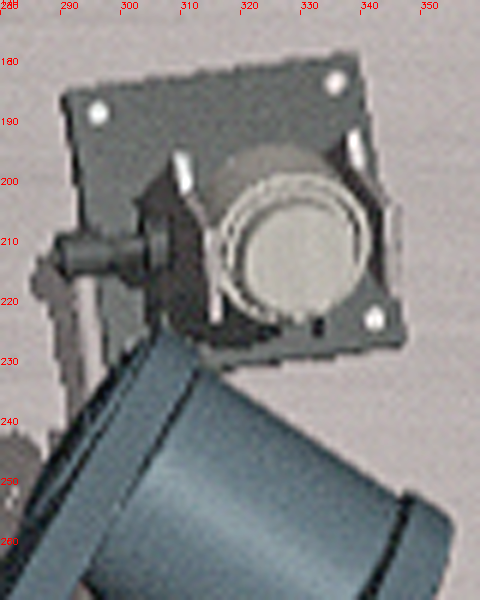

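>>> apply_moves([
  {"translation": [0,0,0.002],"angular": [0,0,0],"hand": 0},
  {"translation": [0,0,0.002],"angular": [0,0,0],"hand": 0},
  {"translation": [0,0,0.002],"angular": [0,0,0],"hand": 0},
  {"translation": [0,0,0.002],"angular": [0,0,0],"hand": 0},
])

```text
time_s: 10.35
eef_pos: [0.4516, -0.1483, 0.0219]
eef_rot: [0.0, 0.654, 0.757, 0.0]
wrist_force: [1.0, 2.5, 4.2]
opening: 0.003
```

>>> apply_moves([
  {"translation": [0,0,0.002],"angular": [0,0,0],"hand": 0},
  {"translation": [0,0,0.002],"angular": [0,0,0],"hand": 0},
  {"translation": [0,0,0.002],"angular": [0,0,0],"hand": 0},
])

```text
time_s: 10.72
eef_pos: [0.452, -0.1487, 0.016]
eef_rot: [0.001, 0.654, 0.757, 0.0]
wrist_force: [3.2, 1.3, 4.8]
opening: -0.0
```

Run:
```python
from h import *
from bench import ctrl
togo([.45,-.148,.02])
S=ctrl.camera("scene");T=ctrl.camera("top")
S["img"]=cv2.convertScaleAbs(S["img"],alpha=1.5)
crop(S,165,170,60,70,9,"pics/p8s.png")
```

```text
tcp [ 0.452  -0.1487  0.016 ] togo tool [ 0.001  -0.0019 -0.004 ] axes x,y,z [[-0.146, 0.989, -0.001], [0.989, 0.146, 0.002], [0.002, -0.001, -1.0]] t 10.725 F [3.2 1.3 4.8]
```

View pics/p8s.png

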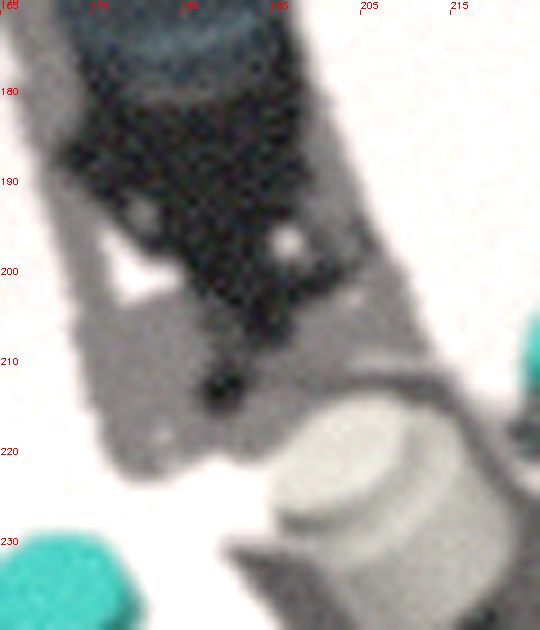

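The reaction has a +x part, so the handle lies on the -x side of the thin tips. I lift, shift 7 mm toward -x, and press again.

>>> apply_moves([
  {"translation": [0,0,-0.03],"angular": [0,0,0],"hand": 0},
  {"translation": [0,0,-0.02],"angular": [0,0,0],"hand": 0},
  {"translation": [0,-0.007,0],"angular": [0,0,0],"hand": 0},
  {"translation": [0,0,0.01],"angular": [0,0,0],"hand": 0},
  {"translation": [0,0,0.01],"angular": [0,0,0],"hand": 0},
  {"translation": [0,0,0.005],"angular": [0,0,0],"hand": 0},
  {"translation": [0,0,0.003],"angular": [0,0,0],"hand": 0},
])

```text
time_s: 11.7
eef_pos: [0.4438, -0.149, 0.0366]
eef_rot: [-0.001, 0.654, 0.757, -0.0]
wrist_force: [-0.6, 0.3, -0.1]
opening: -0.002
```

>>> apply_moves([
  {"translation": [0,0,0.003],"angular": [0,0,0],"hand": 0},
  {"translation": [0,0,0.003],"angular": [0,0,0],"hand": 0},
  {"translation": [0,0,0.002],"angular": [0,0,0],"hand": 0},
])

```text
time_s: 12.08
eef_pos: [0.4443, -0.1494, 0.0296]
eef_rot: [0.0, 0.654, 0.757, 0.0]
wrist_force: [0.6, -0.3, 0.1]
opening: -0.003
```

Run:
```python
from h import *
from bench import ctrl
togo([.45,-.148,.02])
S=ctrl.camera("scene");T=ctrl.camera("top")
S["img"]=cv2.convertScaleAbs(S["img"],alpha=1.5)
crop(S,165,170,60,70,9,"pics/p9s.png")
```

```text
tcp [ 0.4443 -0.1494  0.0296] togo tool [0.0005 0.0058 0.0096] axes x,y,z [[-0.146, 0.989, -0.0], [0.989, 0.146, 0.0], [0.0, -0.0, -1.0]] t 12.075 F [ 0.6 -0.3  0.1]
```

View pics/p9s.png

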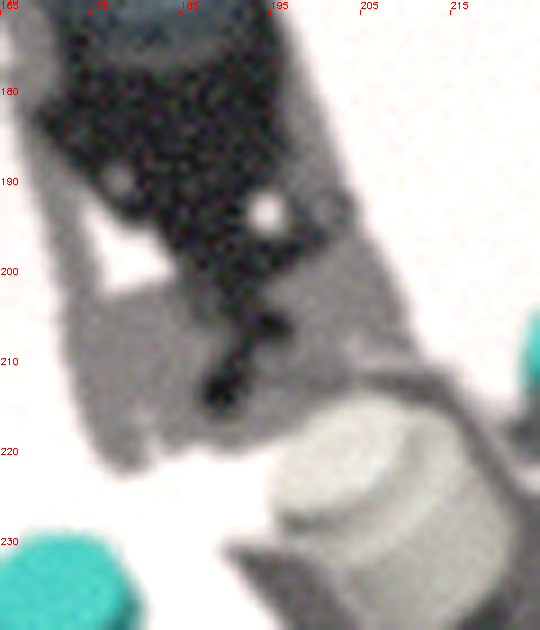

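>>> apply_moves([
  {"translation": [0,0,-0.03],"angular": [0,0,0],"hand": 0},
  {"translation": [0,0,-0.05],"angular": [0,0,0],"hand": 0},
  {"translation": [0,0,0],"angular": [0,0,0],"hand": 0},
])

```text
time_s: 12.55
eef_pos: [0.4472, -0.1512, 0.1138]
eef_rot: [0.004, 0.654, 0.757, 0.001]
wrist_force: [-0.4, -0.2, -0.8]
opening: -0.001
```

Run:
```python
from h import *
from bench import ctrl
o=ctrl.get_obs();togo([.45,-.148,.02])
S=ctrl.camera("scene")
p=proj(S,o["eef_pos"]);print(p)
S["img"]=cv2.convertScaleAbs(S["img"],alpha=1.5)
im=S["img"]
crop(S,160,155,70,75,8,"pics/p10s.png")
b=cv2.imread("pics/p10s.png")
r=rot(o["eef_rot"])
for k in(0,.019,.04):
  q=(proj(S,o["eef_pos"]-r.apply([0,0,k]))-[160,155]+.5)*8;cv2.circle(b,tuple(int(v) for v in q),3,(0,0,255),-1)
cv2.imwrite("pics/p10s.png",b)
```

```text
tcp [ 0.4472 -0.1512  0.1138] togo tool [0.0033 0.0026 0.0938] axes x,y,z [[-0.146, 0.989, -0.006], [0.989, 0.146, 0.006], [0.007, -0.005, -1.0]] t 12.55 F [-0.4 -0.2 -0.8]
[187.00756772 194.09776396]
```

View pics/p10s.png

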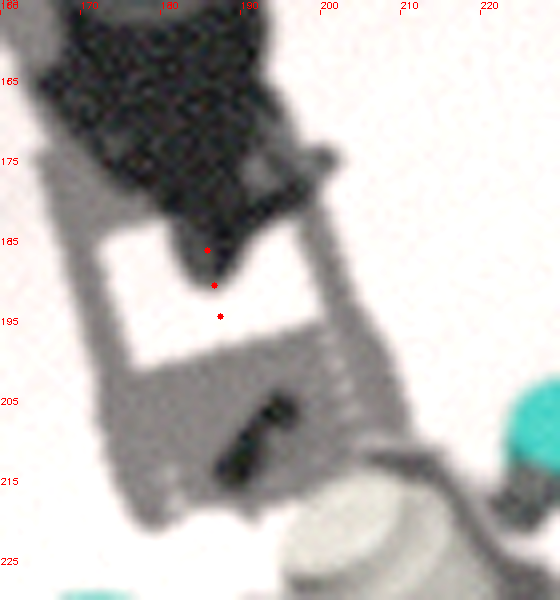

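Run:
```python
from h import *
from bench import ctrl
o=ctrl.get_obs();print(o["eef_pos"],o["dq"].round(4),o["time_s"])
S=ctrl.camera("scene");T=ctrl.camera("top")
o2=ctrl.get_obs();print(o2["eef_pos"])
for k in range(0,45,5): print(k,proj(S,o["eef_pos"]+[0,0,k/1000]).round(1))
crop(S,165,165,45,50,12,"pics/p11s.png")
crop(T,270,190,70,90,6,"pics/p11t.png")
```

```text
[ 0.44572124 -0.1502338   0.11160209] [-0.0008  0.0403  0.0442  0.0001 -0.0092  0.0008] 12.6
[ 0.44375069 -0.14900185  0.10905802]
0 [187.  194.1]
5 [186.8 193.1]
10 [186.6 192.1]
15 [186.4 191.1]
20 [186.2 190.1]
25 [186.  189.1]
30 [185.8 188.1]
35 [185.6 187. ]
40 [185.4 186. ]
```

View pics/p11s.png

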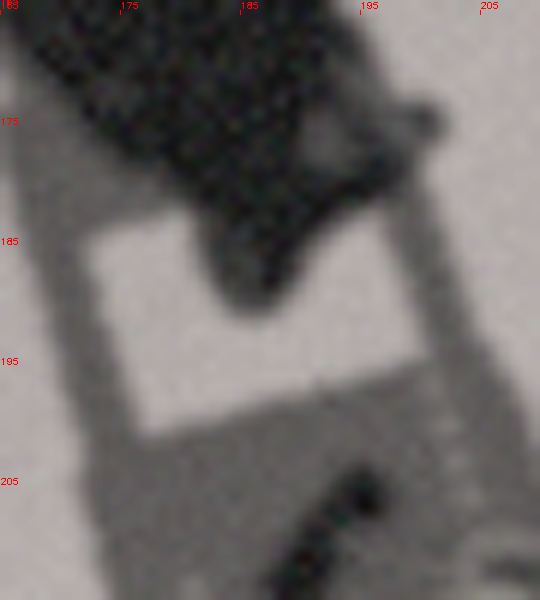

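View pics/p11t.png

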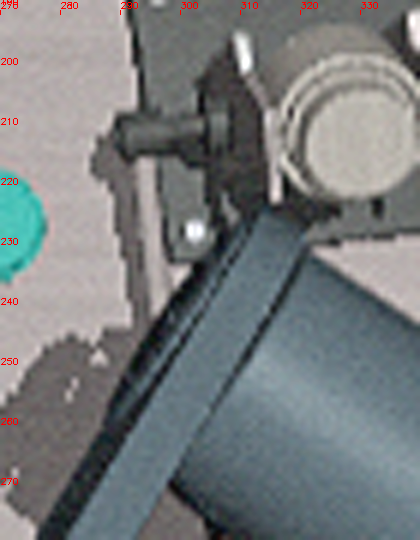

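>>> apply_moves([
  {"translation": [0,0.0045,0],"angular": [0,0,0],"hand": 0},
  {"translation": [0,0,0.03],"angular": [0,0,0],"hand": 0},
  {"translation": [0,0,0.03],"angular": [0,0,0],"hand": 0},
  {"translation": [0,0,0.01],"angular": [0,0,0],"hand": 0},
  {"translation": [0,0,0.004],"angular": [0,0,0],"hand": 0},
  {"translation": [0,0,0.004],"angular": [0,0,0],"hand": 0},
])

```text
time_s: 13.45
eef_pos: [0.4494, -0.1491, 0.0322]
eef_rot: [0.001, 0.654, 0.757, 0.0]
wrist_force: [-0.1, 0.5, 0.3]
opening: 0.003
```

>>> apply_moves([
  {"translation": [0,0,0.004],"angular": [0,0,0],"hand": 0},
  {"translation": [0,0,0.003],"angular": [0,0,0],"hand": 0},
])

```text
time_s: 13.7
eef_pos: [0.4491, -0.1489, 0.025]
eef_rot: [0.0, 0.654, 0.757, 0.0]
wrist_force: [0.3, -0.1, -0.5]
opening: -0.003
```

>>> apply_moves([
  {"translation": [0,0,0.003],"angular": [0,0,0],"hand": 0},
  {"translation": [0,0,0.003],"angular": [0,0,0],"hand": 0},
])

```text
time_s: 13.95
eef_pos: [0.4488, -0.1488, 0.0186]
eef_rot: [0.0, 0.654, 0.757, 0.0]
wrist_force: [0.5, 0.0, 0.5]
opening: 0.001
```

>>> apply_moves([
  {"translation": [0,0,0.003],"angular": [0,0,0],"hand": 0},
  {"translation": [0,0,0.003],"angular": [0,0,0],"hand": 0},
])

```text
time_s: 14.2
eef_pos: [0.4495, -0.1487, 0.013]
eef_rot: [0.001, 0.654, 0.757, 0.0]
wrist_force: [-0.2, 4.2, 15.3]
opening: -0.001
```

Run:
```python
from h import *
from bench import ctrl
togo([.45,-.148,.02])
S=ctrl.camera("scene");T=ctrl.camera("top")
S["img"]=cv2.convertScaleAbs(S["img"],alpha=1.5)
crop(S,165,170,60,70,9,"pics/p12s.png")
```

```text
tcp [ 0.4495 -0.1487  0.013 ] togo tool [ 0.0007  0.0006 -0.007 ] axes x,y,z [[-0.145, 0.989, -0.0], [0.989, 0.145, 0.001], [0.001, -0.0, -1.0]] t 14.2 F [-0.2  4.2 15.3]
```

View pics/p12s.png

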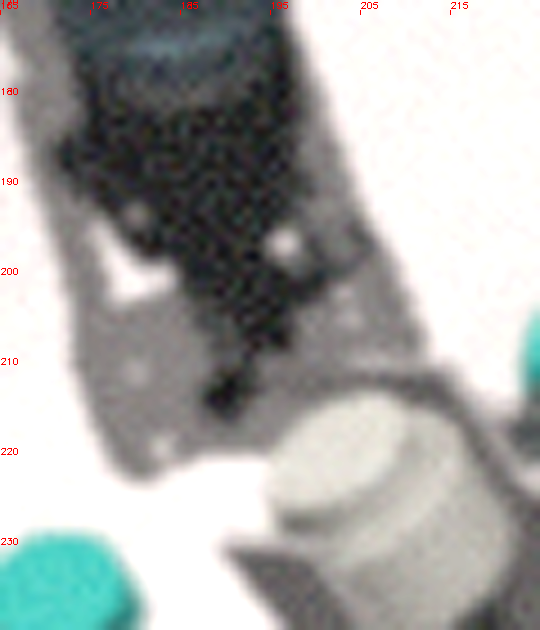

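>>> apply_moves([
  {"translation": [0,0,0],"angular": [0,0,0],"hand": 0},
  {"translation": [0,0,-0.03],"angular": [0,0,0],"hand": 0},
  {"translation": [0,0,-0.055],"angular": [0,0,0],"hand": 0},
  {"translation": [0,0,-0.055],"angular": [0,0,0],"hand": 0},
  {"translation": [0,0,-0.055],"angular": [0,0,0],"hand": 0.0854},
  {"translation": [0.055,0,0],"angular": [0,0,0],"hand": 0.0854},
  {"translation": [0.055,0,0],"angular": [0,0,0],"hand": 0.0854},
])

```text
time_s: 15.18
eef_pos: [0.4328, -0.0393, 0.2084]
eef_rot: [0.001, 0.654, 0.756, 0.0]
wrist_force: [0.7, 0.1, -0.5]
opening: 0.636
```

Run:
```python
from h import *
from bench import ctrl
S=ctrl.camera("scene");T=ctrl.camera("top")
o=ctrl.get_obs();togo([.45,-.148,.02])
for k in (0,20): print(k,proj(S,o["eef_pos"]+[0,0,k/1000]).round(1))
S["img"]=cv2.convertScaleAbs(S["img"],alpha=1.5)
crop(S,160,130,80,100,6,"pics/p13s.png")
crop(T,280,170,80,100,6,"pics/p13t.png")
O=np.array([.581,-.2148,.135]);M=np.array(mould(.16))
for zz in (8,13,18): print(zz,[proj(c,O+M[2]*zz/1000).round(1) for c in(T,S)])
```

```text
tcp [ 0.4315 -0.0359  0.2075] togo tool [-0.1139  0.0016  0.1873] axes x,y,z [[-0.15, 0.989, 0.002], [0.989, 0.15, -0.0], [-0.001, 0.002, -1.0]] t 15.275 F [-0.5 -0.9 -0.9]
0 [204.8 150.3]
20 [204.2 145.8]
8 [array([328.8, 211.9]), array([203.7, 222.5])]
13 [array([329.3, 212.7]), array([202.8, 221.3])]
18 [array([329.8, 213.4]), array([201.9, 220.1])]
```

View pics/p13s.png

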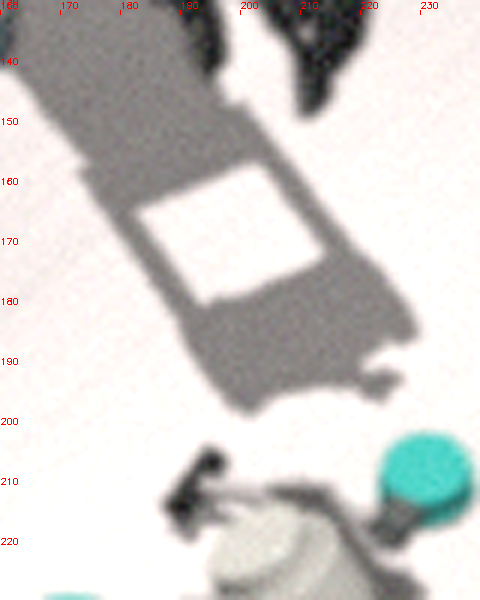

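View pics/p13t.png

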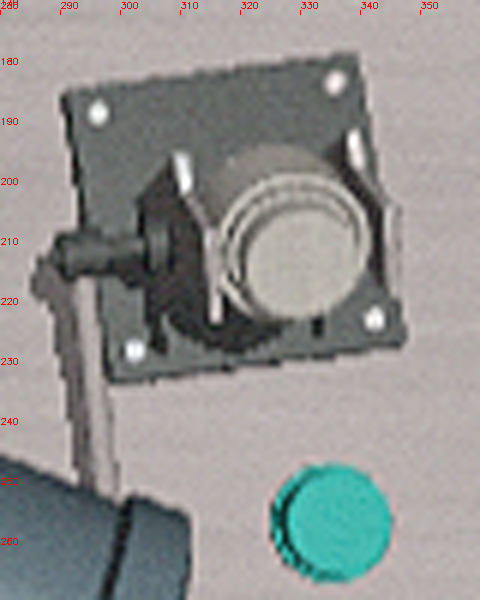

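Run:
```python
from h import *
togor(graspR(.158))
O=np.array([.581,-.2143,.135]);M=np.array(mould(.158))
togo(O+.1*M[2])
```

```text
rotvec tool [-5.239e-01  4.000e-04 -7.700e-03]
tcp [ 0.4315 -0.0359  0.2075] togo tool [-0.1992  0.0711 -0.0145] axes x,y,z [[-0.15, 0.989, 0.002], [0.989, 0.15, -0.0], [-0.001, 0.002, -1.0]] t 15.275 F [-0.5 -0.9 -0.9]
```

>>> apply_moves([
  {"translation": [-0.05,0.0178,-0.0035],"angular": [0,0,0],"hand": 0.0854},
  {"translation": [-0.05,0.0178,-0.0035],"angular": [0,0,0],"hand": 0.0854},
  {"translation": [-0.05,0.0178,-0.0035],"angular": [0,0,0],"hand": 0.0854},
  {"translation": [-0.05,0.0177,-0.004],"angular": [0,0,-0.0077],"hand": 0.0854},
  {"translation": [0,0,0],"angular": [-0.131,0,0],"hand": 0.0854},
  {"translation": [0,0,0],"angular": [-0.131,0,0],"hand": 0.0854},
  {"translation": [0,0,0],"angular": [-0.131,0,0],"hand": 0.0854},
  {"translation": [0,0,0],"angular": [-0.131,0,0],"hand": 0.0854},
  {"translation": [0,0,0],"angular": [0,0,0],"hand": 0.0854},
  {"translation": [0,0,0],"angular": [0,0,0],"hand": 0.0854},
])

```text
time_s: 16.52
eef_pos: [0.5323, -0.2284, 0.2227]
eef_rot: [0.168, 0.629, 0.733, 0.196]
wrist_force: [0.7, -0.1, -0.0]
opening: 0.998
```

Run:
```python
from h import *
from bench import ctrl
S=ctrl.camera("scene");o=ctrl.get_obs();print(o["opening"],o["q"].round(2))
togor(graspR(.158))
O=np.array([.581,-.2143,.135]);M=np.array(mould(.158))
togo(O);print(M@(o["eef_pos"]-O))
S["img"]=cv2.convertScaleAbs(S["img"],alpha=1.5)
crop(S,160,150,80,100,6,"pics/p14s.png")
b=cv2.imread("pics/p14s.png")
for k in(0,.02,.1):
  q=(proj(S,o["eef_pos"]-M[2]*(-k if k<.05 else k))-[160,150]+.5)*6;cv2.circle(b,tuple(int(v) for v in q),3,(0,0,255),-1)
for X in (O+M[0]*.036,O-M[0]*.036):
  q=(proj(S,X)-[160,150]+.5)*6;cv2.circle(b,tuple(int(v) for v in q),3,(0,255,0),-1)
cv2.imwrite("pics/p14s.png",b)
```

```text
0.9992201997067469 [-0.88 -0.09  1.96  0.52  1.05 -1.24]
rotvec tool [-0.0006  0.0032 -0.003 ]
tcp [ 0.5328 -0.2281  0.223 ] togo tool [ 0.0064 -0.0008  0.1011] axes x,y,z [[-0.153, 0.988, -0.001], [0.856, 0.133, 0.499], [0.494, 0.075, -0.866]] t 16.575 F [ 0.3 -0.2 -0.3]
[ 0.00083097 -0.00608379  0.10108892]
```

View pics/p14s.png

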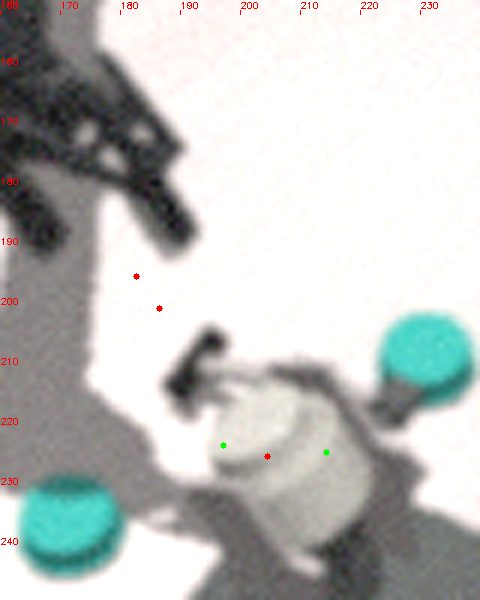

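>>> apply_moves([
  {"translation": [0.0064,-0.0008,0.02],"angular": [0,0.003,-0.003],"hand": 0.07},
  {"translation": [0,0,0.025],"angular": [0,0,0],"hand": 0.066},
  {"translation": [0,0,0.02],"angular": [0,0,0],"hand": 0.066},
  {"translation": [0,0,0.015],"angular": [0,0,0],"hand": 0.066},
  {"translation": [0,0,0],"angular": [0,0,0],"hand": 0.066},
  {"translation": [0,0,0],"angular": [0,0,0],"hand": 0.066},
])

```text
time_s: 17.32
eef_pos: [0.5704, -0.215, 0.1532]
eef_rot: [0.168, 0.627, 0.735, 0.197]
wrist_force: [-0.1, -0.7, -0.8]
opening: 0.772
```

```bash
cat > look.py <<'E'
from h import *
from bench import ctrl
import sys
S=ctrl.camera("scene");o=ctrl.get_obs();print(o["opening"])
togor(graspR(.158))
O=np.array([.581,-.2143,.135]);M=np.array(mould(.158))
togo(O);print(M@(o["eef_pos"]-O))
S["img"]=cv2.convertScaleAbs(S["img"],alpha=1.5)
crop(S,165,170,70,75,8,sys.argv[1])
E
python3 look.py pics/p15s.png
```

```text
0.7756685782145472
rotvec tool [ 0.001  -0.     -0.0001]
tcp [ 0.5704 -0.2153  0.1534] togo tool [-0.0007 -0.      0.0213] axes x,y,z [[-0.157, 0.988, 0.0], [0.855, 0.136, 0.501], [0.495, 0.079, -0.866]] t 17.375 F [0.  0.6 0.1]
[-6.84416527e-06  7.30886043e-04  2.12671685e-02]
```

View pics/p15s.png

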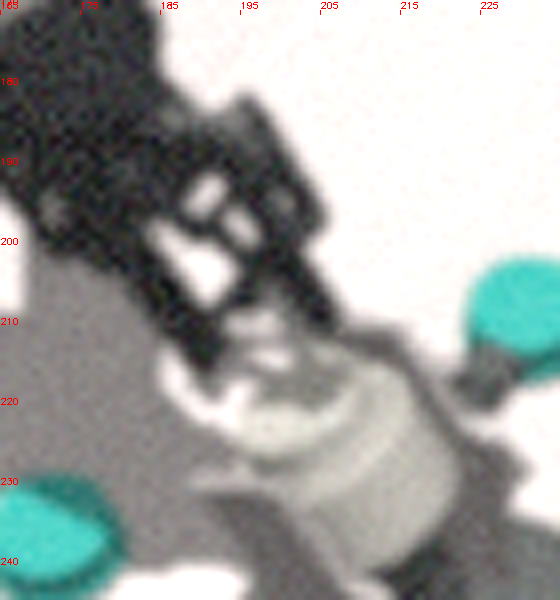

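>>> apply_moves([
  {"translation": [0,0,0.006],"angular": [0,0,0],"hand": 0.061},
  {"translation": [0,0,0.005],"angular": [0,0,0],"hand": 0.061},
  {"translation": [0,0,0.004],"angular": [0,0,0],"hand": 0.061},
  {"translation": [0,0,0],"angular": [0,0,0],"hand": 0.061},
])

```text
time_s: 17.88
eef_pos: [0.5773, -0.2134, 0.139]
eef_rot: [0.167, 0.627, 0.735, 0.197]
wrist_force: [-0.7, -0.8, -1.2]
opening: 0.715
```

```bash
python3 look.py pics/p16s.png
```

```text
0.7162202363390919
rotvec tool [ 0.0001 -0.0013 -0.0008]
tcp [ 0.5774 -0.2135  0.1393] togo tool [-0.0013  0.0009  0.0054] axes x,y,z [[-0.157, 0.988, 0.002], [0.855, 0.135, 0.5], [0.494, 0.08, -0.866]] t 17.925 F [ 0.6 -0.2  0.9]
[-0.00085155  0.00131665  0.00543302]
```

View pics/p16s.png

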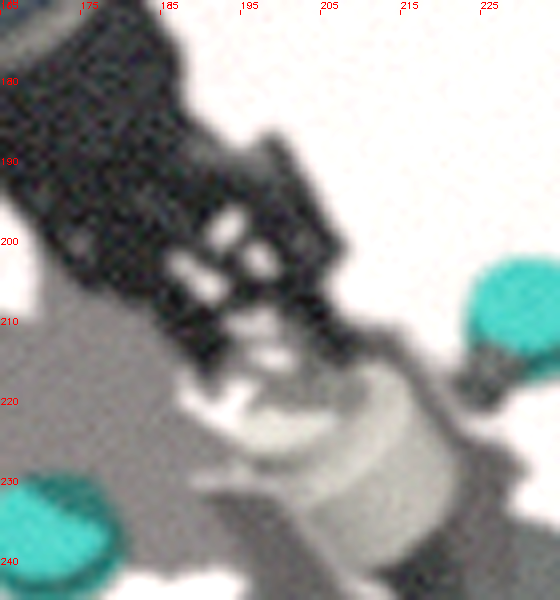

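>>> apply_moves([
  {"translation": [0,0,0.003],"angular": [0,0,0],"hand": 0.061},
  {"translation": [0,0,0.003],"angular": [0,0,0],"hand": 0.061},
  {"translation": [0,0,0],"angular": [0,0,0],"hand": 0.061},
])

```text
time_s: 18.3
eef_pos: [0.5803, -0.213, 0.134]
eef_rot: [0.167, 0.627, 0.735, 0.197]
wrist_force: [0.0, -0.2, -0.1]
opening: 0.717
```

>>> apply_moves([
  {"translation": [0,0,0.0015],"angular": [0,0,0],"hand": 0.061},
  {"translation": [0,0,0.0015],"angular": [0,0,0],"hand": 0.061},
  {"translation": [0,0,0],"angular": [0,0,0],"hand": 0.061},
])

```text
time_s: 18.68
eef_pos: [0.5819, -0.2129, 0.1316]
eef_rot: [0.168, 0.627, 0.735, 0.197]
wrist_force: [-0.2, -0.6, 0.6]
opening: 0.721
```

```bash
python3 look.py pics/p17s.png
```

```text
0.7162056828421131
rotvec tool [ 0.0004 -0.0009 -0.0007]
tcp [ 0.5819 -0.2129  0.1317] togo tool [-0.0012  0.0007 -0.0034] axes x,y,z [[-0.157, 0.988, 0.001], [0.855, 0.136, 0.5], [0.494, 0.08, -0.866]] t 18.725 F [-0.5 -0.7 -0.3]
[-0.0007025   0.00121509 -0.00338826]
```

View pics/p17s.png

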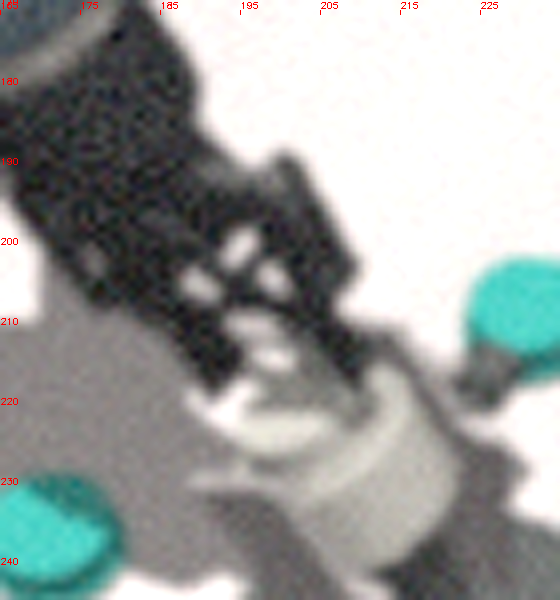

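Run:
```python
from h import *
from bench import ctrl
S=ctrl.camera("scene")
O=np.array([.581,-.2143,.135]);M=np.array(mould(.158))
for y in(-11,0):
  for k in(0,4,8,12,16):print(y,k,*[proj(S,O+M[0]*x/1000+M[1]*y/1000+M[2]*k/1000).round(1) for x in(-34,30,36)])
```

```text
-11 0 [195.2 226.5] [210.4 227.6] [211.8 227.7]
-11 4 [194.5 225.5] [209.7 226.6] [211.2 226.8]
-11 8 [193.8 224.6] [209.  225.7] [210.5 225.8]
-11 12 [193.1 223.7] [208.3 224.7] [209.8 224.8]
-11 16 [192.4 222.7] [207.6 223.7] [209.1 223.8]
0 0 [197.2 223.8] [212.4 224.8] [213.9 224.9]
0 4 [196.6 222.8] [211.7 223.8] [213.2 223.9]
0 8 [195.9 221.9] [211.  222.9] [212.5 223. ]
0 12 [195.2 221. ] [210.3 221.9] [211.8 222. ]
0 16 [194.5 220. ] [209.6 220.9] [211.1 221. ]
```

Picture: the tips are still about 15 mm above the rim plane, with the pad corner near (209,222). I advance slowly, watching the force.

>>> apply_moves([
  {"translation": [-0.001,0.0007,0.002],"angular": [0,0,0],"hand": 0.061},
  {"translation": [0,0,0.002],"angular": [0,0,0],"hand": 0.061},
  {"translation": [0,0,0.001],"angular": [0,0,0],"hand": 0.061},
  {"translation": [0,0,0],"angular": [0,0,0],"hand": 0.061},
])

```text
time_s: 19.27
eef_pos: [0.5851, -0.2134, 0.1276]
eef_rot: [0.168, 0.627, 0.735, 0.197]
wrist_force: [-0.7, -0.5, -1.0]
opening: 0.711
```

>>> apply_moves([
  {"translation": [0,0,0.002],"angular": [0,0,0],"hand": 0.061},
  {"translation": [0,0,0.002],"angular": [0,0,0],"hand": 0.061},
  {"translation": [0,0,0],"angular": [0,0,0],"hand": 0.061},
])

```text
time_s: 19.65
eef_pos: [0.587, -0.213, 0.1241]
eef_rot: [0.168, 0.627, 0.735, 0.197]
wrist_force: [0.6, 0.5, 0.9]
opening: 0.717
```

```bash
python3 look.py pics/p18s.png
```

```text
0.713411519667432
rotvec tool [ 0.0002 -0.0011 -0.0007]
tcp [ 0.587  -0.2131  0.1242] togo tool [-0.0003  0.0001 -0.0125] axes x,y,z [[-0.157, 0.988, 0.001], [0.855, 0.136, 0.5], [0.494, 0.08, -0.866]] t 19.7 F [-0.1  0.2  0.3]
[-9.18416920e-05  2.68482195e-04 -1.24720272e-02]
```

View pics/p18s.png

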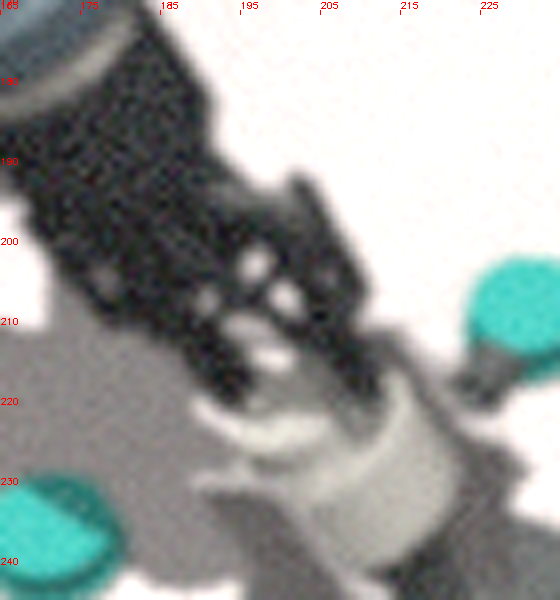

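>>> apply_moves([
  {"translation": [0,0,0.0015],"angular": [0,0,0],"hand": 0.061},
  {"translation": [0,0,0.0015],"angular": [0,0,0],"hand": 0.061},
  {"translation": [0,0,0],"angular": [0,0,0],"hand": 0.061},
])

```text
time_s: 20.08
eef_pos: [0.5885, -0.2128, 0.1216]
eef_rot: [0.168, 0.627, 0.735, 0.197]
wrist_force: [-0.3, 0.1, -0.1]
opening: 0.716
```

>>> apply_moves([
  {"translation": [0,0,0.001],"angular": [0,0,0],"hand": 0.061},
  {"translation": [0,0,0.001],"angular": [0,0,0],"hand": 0.061},
  {"translation": [0,0,0],"angular": [0,0,0],"hand": 0.061},
])

```text
time_s: 20.45
eef_pos: [0.5895, -0.2127, 0.1199]
eef_rot: [0.168, 0.627, 0.735, 0.197]
wrist_force: [-1.0, -0.6, -0.4]
opening: 0.713
```

```bash
python3 look.py pics/p19s.png
```

```text
0.714456060940682
rotvec tool [ 0.0003 -0.001  -0.0008]
tcp [ 0.5895 -0.2127  0.1199] togo tool [-0.0002  0.0001 -0.0174] axes x,y,z [[-0.157, 0.988, 0.001], [0.855, 0.135, 0.5], [0.494, 0.08, -0.866]] t 20.5 F [-0.1 -0.4  0.8]
[-5.79798409e-05  2.53111790e-04 -1.74295762e-02]
```

View pics/p19s.png

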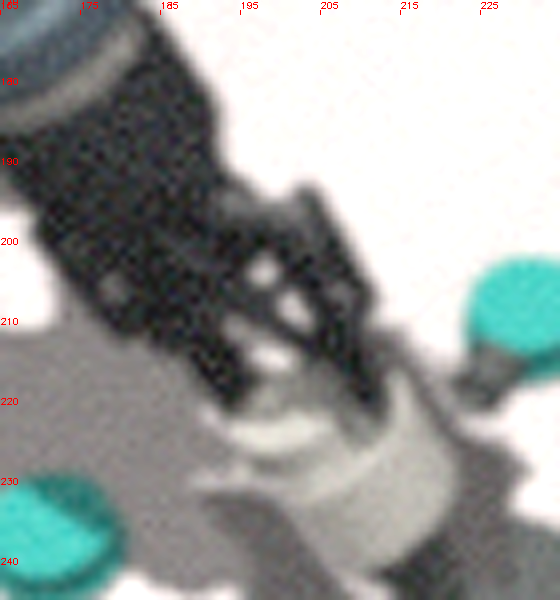

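>>> apply_moves([
  {"translation": [0,0,-0.0015],"angular": [0,0,0],"hand": 0.056},
  {"translation": [0,0,0],"angular": [0,0,0],"hand": 0.045},
  {"translation": [0,0,0],"angular": [0,0,0],"hand": 0.045},
  {"translation": [0,0,0],"angular": [0,0,0],"hand": 0.045},
])

```text
time_s: 21.0
eef_pos: [0.5886, -0.2129, 0.1215]
eef_rot: [0.168, 0.627, 0.735, 0.197]
wrist_force: [-4.9, 0.2, 4.5]
opening: 0.568
```

```bash
python3 look.py pics/p20s.png
```

```text
0.568162499969864
rotvec tool [ 0.0001 -0.0009 -0.0005]
tcp [ 0.5886 -0.2129  0.1215] togo tool [-0.0001  0.0001 -0.0155] axes x,y,z [[-0.157, 0.988, 0.001], [0.855, 0.136, 0.5], [0.494, 0.08, -0.866]] t 21.05 F [-5.1  0.3  4.6]
[-0.00010854  0.00015601 -0.0155285 ]
```

View pics/p20s.png

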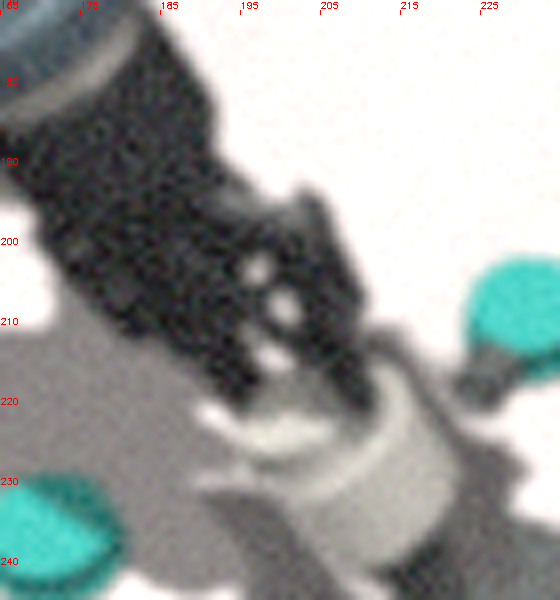

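>>> apply_moves([
  {"translation": [0,0,-0.003],"angular": [0,0,0],"hand": 0.045},
  {"translation": [0,0,-0.003],"angular": [0,0,0],"hand": 0.045},
  {"translation": [0,0,-0.004],"angular": [0,0,0],"hand": 0.045},
])

```text
time_s: 21.42
eef_pos: [0.5837, -0.2135, 0.13]
eef_rot: [0.168, 0.627, 0.735, 0.197]
wrist_force: [0.3, 0.5, -1.7]
opening: 0.566
```

```bash
python3 look.py pics/p21s.png
```

```text
0.565044492732027
rotvec tool [ 0.0007 -0.0005 -0.0005]
tcp [ 0.5838 -0.2138  0.1305] togo tool [-0.     -0.0002 -0.0053] axes x,y,z [[-0.157, 0.988, 0.001], [0.855, 0.136, 0.501], [0.494, 0.079, -0.866]] t 21.475 F [ 0.6 -0.2 -0.9]
[ 2.38887750e-04  3.90023042e-05 -5.29340374e-03]
```

View pics/p21s.png

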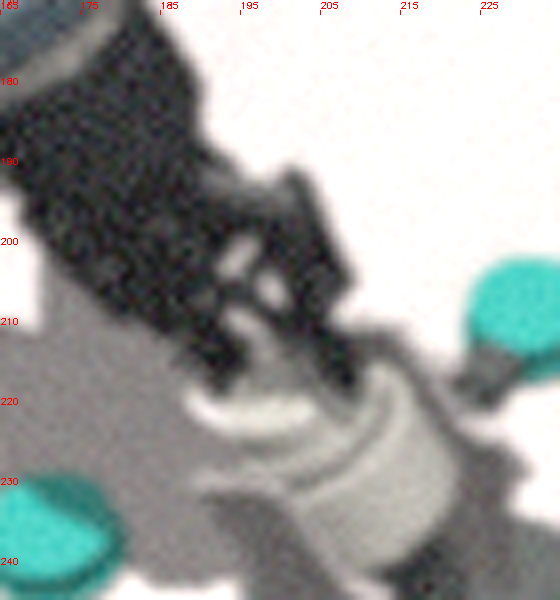

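The base comes up with the fingers. I continue along the axis.

>>> apply_moves([
  {"translation": [0,0,-0.005],"angular": [0,0,0],"hand": 0.045},
  {"translation": [0,0,-0.007],"angular": [0,0,0],"hand": 0.045},
  {"translation": [0,0,-0.01],"angular": [0,0,0],"hand": 0.045},
  {"translation": [0,0,-0.012],"angular": [0,0,0],"hand": 0.045},
  {"translation": [0,0,-0.015],"angular": [0,0,0],"hand": 0.045},
  {"translation": [0,0,-0.02],"angular": [0,0,0],"hand": 0.045},
  {"translation": [0,0,-0.02],"angular": [0,0,0],"hand": 0.045},
  {"translation": [0,0,0],"angular": [0,0,0],"hand": 0.045},
])

```text
time_s: 22.48
eef_pos: [0.5402, -0.2219, 0.2093]
eef_rot: [0.17, 0.627, 0.734, 0.197]
wrist_force: [0.3, -0.3, -1.0]
opening: 0.574
```

```bash
sed -i 's/crop(S,165,170,70,75,8/crop(S,*map(int,sys.argv[2:7])/' look.py; python3 look.py pics/p22s.png 150 140 90 100 6
```

```text
0.5685232103866193
rotvec tool [ 0.0016  0.0012 -0.0004]
tcp [ 0.54   -0.2214  0.2081] togo tool [ 0.0007 -0.0006  0.0841] axes x,y,z [[-0.156, 0.988, -0.001], [0.855, 0.136, 0.501], [0.495, 0.078, -0.865]] t 22.525 F [-0.1  0.5 -1.8]
[ 0.00050518 -0.00056594  0.08412051]
```

View pics/p22s.png

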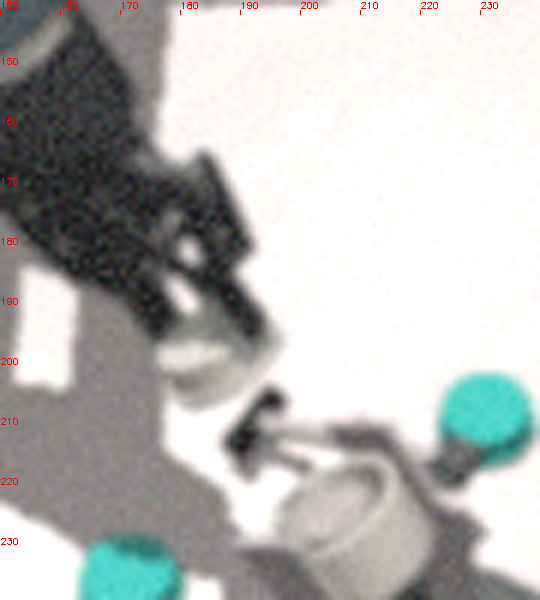

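>>> apply_moves([
  {"translation": [0,0,0],"angular": [0.131,0,0],"hand": 0.045},
  {"translation": [0,0,0],"angular": [0.131,0,0],"hand": 0.045},
  {"translation": [0,0,0],"angular": [0.131,0,0],"hand": 0.045},
  {"translation": [0,0,0],"angular": [0.131,0,0],"hand": 0.045},
  {"translation": [0,0,0],"angular": [0,0,0],"hand": 0.045},
  {"translation": [0,0,0],"angular": [0,0,0],"hand": 0.045},
])

```text
time_s: 23.28
eef_pos: [0.5395, -0.2201, 0.2058]
eef_rot: [-0.001, 0.649, 0.761, 0.001]
wrist_force: [0.1, 0.7, -0.7]
opening: 0.567
```

Run:
```python
from h import *
p=.158
y=np.array([np.cos(p),np.sin(p),0]);z=np.array([0,0,-1.])
togor(np.array([np.cross(y,z),y,z]).T);togo([.603,.198,.2])
```

```text
rotvec tool [ 0.0006 -0.0028  0.0004]
tcp [ 0.5395 -0.2201  0.2058] togo tool [0.4029 0.1286 0.007 ] axes x,y,z [[-0.158, 0.987, 0.003], [0.987, 0.158, 0.001], [0.0, 0.003, -1.0]] t 23.275 F [ 0.1  0.7 -0.7]
```

Vertical now. I traverse to the comal in 10 rows of about 42 mm.

>>> apply_moves([
  {"translation": [0.02,0.0064,0],"angular": [0,0,0],"hand": 0.045},
  {"translation": [0.045,0.0144,0],"angular": [0,0,0],"hand": 0.045},
  {"translation": [0.048,0.0153,0],"angular": [0,0,0],"hand": 0.045},
  {"translation": [0.048,0.0153,0],"angular": [0,0,0],"hand": 0.045},
  {"translation": [0.048,0.0153,0],"angular": [0,0,0],"hand": 0.045},
  {"translation": [0.048,0.0153,0],"angular": [0,0,0],"hand": 0.045},
  {"translation": [0.048,0.0153,0],"angular": [0,0,0],"hand": 0.045},
  {"translation": [0.045,0.0144,0],"angular": [0,0,0],"hand": 0.045},
  {"translation": [0.033,0.0105,0],"angular": [0,0,0],"hand": 0.045},
  {"translation": [0.02,0.0064,0],"angular": [0,0,0],"hand": 0.045},
])

```text
time_s: 24.52
eef_pos: [0.6027, 0.1995, 0.2077]
eef_rot: [-0.001, 0.649, 0.761, 0.001]
wrist_force: [-0.4, -0.3, -1.1]
opening: 0.572
```

>>> apply_moves([
  {"translation": [0,0,0.03],"angular": [0,0,0],"hand": 0.045},
  {"translation": [0,0,0.04],"angular": [0,0,0],"hand": 0.045},
  {"translation": [0,0,0.04],"angular": [0,0,0],"hand": 0.045},
  {"translation": [0,0,0.03],"angular": [0,0,0],"hand": 0.045},
  {"translation": [0,0,0.015],"angular": [0,0,0],"hand": 0.045},
  {"translation": [0,0,0],"angular": [0,0,0],"hand": 0.045},
  {"translation": [0,0,0],"angular": [0,0,0],"hand": 0.045},
])

```text
time_s: 25.4
eef_pos: [0.6048, 0.1977, 0.0541]
eef_rot: [0.0, 0.649, 0.761, 0.001]
wrist_force: [0.4, -0.1, -1.0]
opening: 0.572
```

Run:
```python
from h import *
from bench import ctrl
p=.158
y=np.array([np.cos(p),np.sin(p),0]);z=np.array([0,0,-1.])
togor(np.array([np.cross(y,z),y,z]).T);togo([.603,.198,-.005])
S=ctrl.camera("scene");T=ctrl.camera("top")
S["img"]=cv2.convertScaleAbs(S["img"],alpha=1.5)
crop(S,230,110,100,100,6,"pics/p23s.png")
```

```text
rotvec tool [ 0.0027 -0.0011 -0.0004]
tcp [0.6048 0.1977 0.0541] togo tool [ 0.0005 -0.0019  0.0591] axes x,y,z [[-0.157, 0.988, 0.001], [0.988, 0.157, 0.003], [0.003, 0.001, -1.0]] t 25.4 F [ 0.4 -0.1 -1. ]
```

View pics/p23s.png

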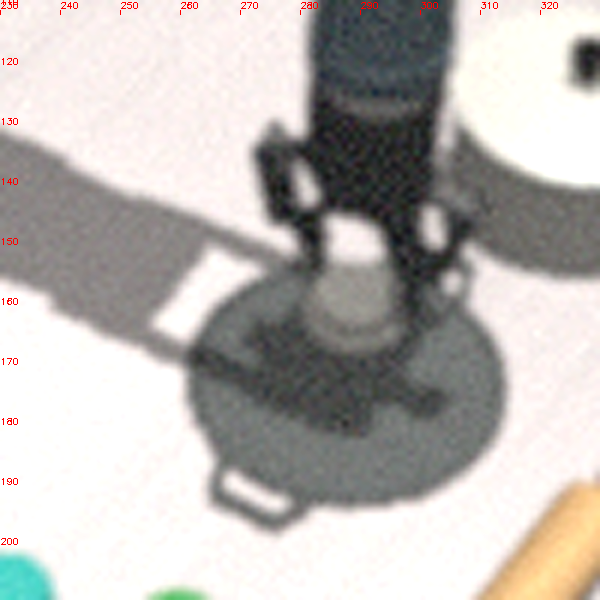

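>>> apply_moves([
  {"translation": [0,-0.0015,0.02],"angular": [0.0025,0,0],"hand": 0.045},
  {"translation": [0,0,0.015],"angular": [0,0,0],"hand": 0.045},
  {"translation": [0,0,0.01],"angular": [0,0,0],"hand": 0.045},
  {"translation": [0,0,0.004],"angular": [0,0,0],"hand": 0.045},
  {"translation": [0,0,0.002],"angular": [0,0,0],"hand": 0.045},
  {"translation": [0,0,0],"angular": [0,0,0],"hand": 0.045},
])

```text
time_s: 26.25
eef_pos: [0.6023, 0.1975, 0.0017]
eef_rot: [-0.001, 0.649, 0.761, -0.0]
wrist_force: [0.6, -0.4, -1.4]
opening: 0.569
```

>>> apply_moves([
  {"translation": [0,0,0.0015],"angular": [0,0,0],"hand": 0.045},
  {"translation": [0,0,0.0015],"angular": [0,0,0],"hand": 0.045},
  {"translation": [0,0,0],"angular": [0,0,0],"hand": 0.045},
])

```text
time_s: 26.62
eef_pos: [0.6019, 0.1974, -0.0016]
eef_rot: [-0.001, 0.649, 0.761, -0.001]
wrist_force: [-0.6, -0.4, -0.8]
opening: 0.568
```

>>> apply_moves([
  {"translation": [0,0,0.001],"angular": [0,0,0],"hand": 0.045},
  {"translation": [0,0,0.001],"angular": [0,0,0],"hand": 0.045},
  {"translation": [0,0,0],"angular": [0,0,0],"hand": 0.045},
])

```text
time_s: 27.0
eef_pos: [0.6018, 0.1974, -0.0037]
eef_rot: [-0.001, 0.649, 0.761, -0.001]
wrist_force: [0.4, 0.6, -0.5]
opening: 0.564
```

>>> apply_moves([
  {"translation": [0,0,0.001],"angular": [0,0,0],"hand": 0.045},
  {"translation": [0,0,0],"angular": [0,0,0],"hand": 0.045},
])

```text
time_s: 27.25
eef_pos: [0.6019, 0.1974, -0.0047]
eef_rot: [-0.001, 0.649, 0.761, -0.001]
wrist_force: [-0.7, 0.6, -2.2]
opening: 0.565
```

>>> apply_moves([
  {"translation": [0,0,0.001],"angular": [0,0,0],"hand": 0.045},
  {"translation": [0,0,0],"angular": [0,0,0],"hand": 0.045},
])

```text
time_s: 27.5
eef_pos: [0.6019, 0.1974, -0.0057]
eef_rot: [-0.001, 0.649, 0.761, -0.001]
wrist_force: [-0.1, 0.7, -0.9]
opening: 0.568
```

>>> apply_moves([
  {"translation": [0,0,0.001],"angular": [0,0,0],"hand": 0.045},
  {"translation": [0,0,0],"angular": [0,0,0],"hand": 0.045},
])

```text
time_s: 27.75
eef_pos: [0.602, 0.1975, -0.0059]
eef_rot: [-0.001, 0.649, 0.761, -0.001]
wrist_force: [-3.7, -1.1, 5.2]
opening: 0.567
```

Contact at TCP z of about -0.006 with 5 N. I release.

>>> apply_moves([
  {"translation": [0,0,0],"angular": [0,0,0],"hand": 0.052},
  {"translation": [0,0,0],"angular": [0,0,0],"hand": 0.056},
  {"translation": [0,0,0],"angular": [0,0,0],"hand": 0.065},
  {"translation": [0,0,0],"angular": [0,0,0],"hand": 0.08},
  {"translation": [0,0,0],"angular": [0,0,0],"hand": 0.0854},
])

```text
time_s: 28.38
eef_pos: [0.6019, 0.1974, -0.0066]
eef_rot: [-0.001, 0.649, 0.761, -0.001]
wrist_force: [-0.2, 0.3, 0.7]
opening: 0.996
```

Run:
```python
from h import *
from bench import ctrl
togo([.603,.198,.2])
S=ctrl.camera("scene")
S["img"]=cv2.convertScaleAbs(S["img"],alpha=1.5)
crop(S,240,130,80,80,7,"pics/p24s.png")
```

```text
tcp [ 0.6019  0.1974 -0.0066] togo tool [ 0.0006  0.0006 -0.2066] axes x,y,z [[-0.157, 0.988, 0.001], [0.988, 0.157, -0.003], [-0.003, 0.001, -1.0]] t 28.375 F [-0.2  0.3  0.7]
```

View pics/p24s.png

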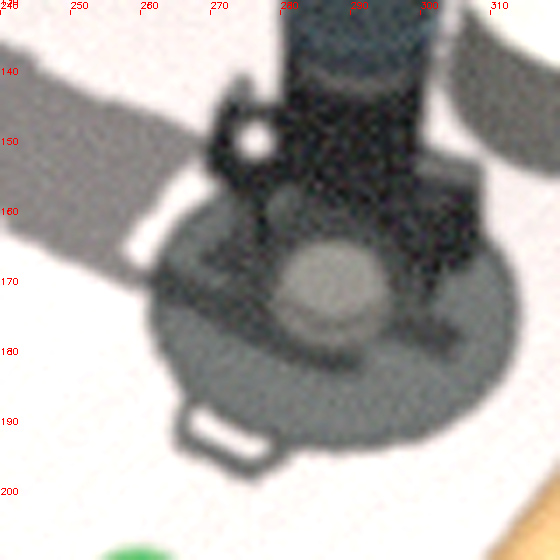

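The base is standing on the comal with the fingers open. I retreat straight up, then pull back toward the robot for a clear view.

>>> apply_moves([
  {"translation": [0,0,-0.015],"angular": [0,0,0],"hand": 0.0854},
  {"translation": [0,0,-0.03],"angular": [0,0,0],"hand": 0.0854},
  {"translation": [0,0,-0.05],"angular": [0,0,0],"hand": 0.0854},
  {"translation": [0,0,-0.06],"angular": [0,0,0],"hand": 0.0854},
  {"translation": [0,0,-0.06],"angular": [0,0,0],"hand": 0.0854},
  {"translation": [0,-0.05,0],"angular": [0,0,0],"hand": 0.0854},
  {"translation": [0,-0.06,0],"angular": [0,0,0],"hand": 0.0854},
  {"translation": [0,-0.06,0],"angular": [0,0,0],"hand": 0.0854},
  {"translation": [0,0,0],"angular": [0,0,0],"hand": 0.0854},
])

```text
time_s: 29.55
eef_pos: [0.4302, 0.1704, 0.2088]
eef_rot: [-0.002, 0.649, 0.761, -0.001]
wrist_force: [-0.4, 0.2, 0.3]
opening: 1.0
```

Run:
```python
from h import *
from bench import ctrl
import pickle
S=ctrl.camera("scene");T=ctrl.camera("top")
cv2.imwrite("pics/end_s.png",S["img"][:,:,::-1])
S0,T0=pickle.load(open("c0.pkl","rb"))
cv2.imwrite("pics/end_t.png",T["img"][:,:,::-1])
S["img"]=cv2.convertScaleAbs(S["img"],alpha=1.5)
crop(S,250,140,80,65,8,"pics/p25s.png");crop(T,130,160,110,90,6,"pics/p25t.png")
g=cv2.cvtColor(T["img"],cv2.COLOR_RGB2GRAY);m=np.zeros_like(g);m[160:250,132:230]=g[160:250,132:230]<105
# base: bright blob within comal
b=np.zeros_like(g);b[180:232,157:207]=(g[180:232,157:207]>110)
n,l,st,ce=cv2.connectedComponentsWithStats(b);
for s,c in zip(st[1:],ce[1:]):
    if s[4]>40: print(s,c,plane(T,*c,.028))
```

```text
[173 196  19  19 273] [181.85714286 204.47619048] [0.60247116 0.19459024 0.028     ]
```

View pics/p25s.png

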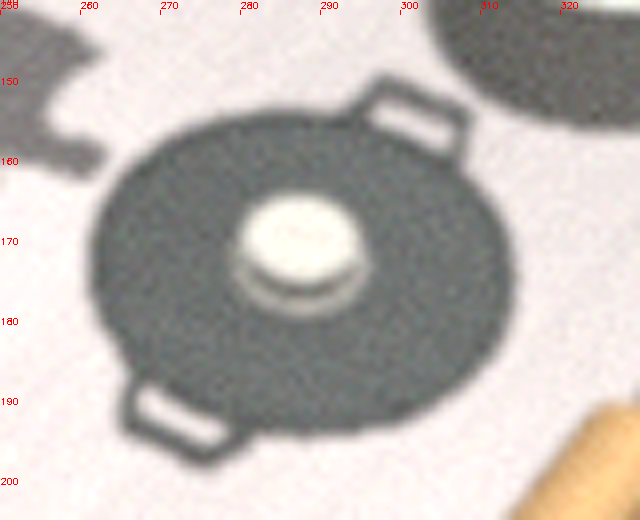

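View pics/p25t.png

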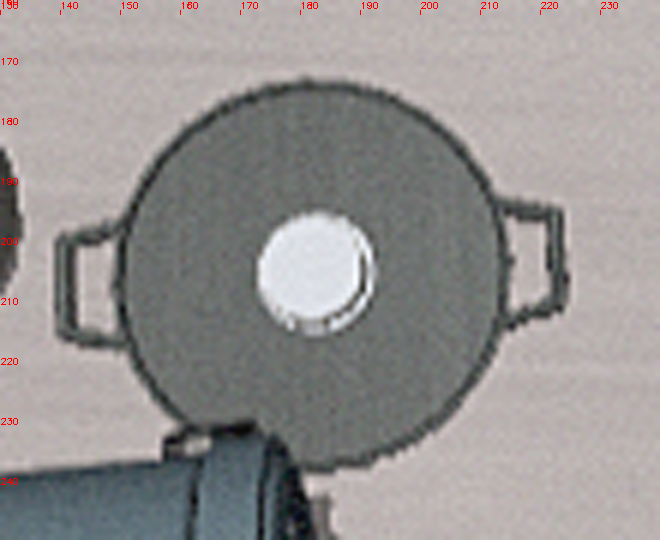

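View pics/end_t.png

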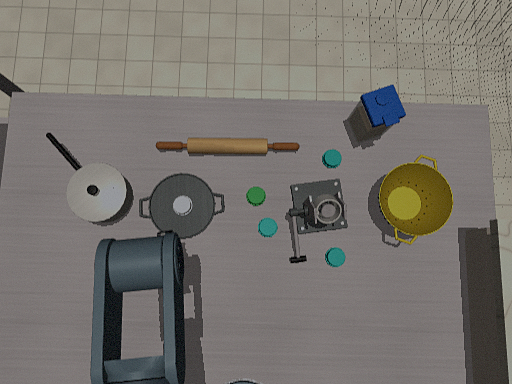

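The base lies flat with its flange down, at top view (182,204.5). That is about 4 mm from the comal's measured centre, and the bystanders haven't moved. I hand in.

```bash
python3 -c "
from bench import ctrl
print(ctrl.hand_in())"
```

```text
the job is handed in; nothing more can be done
None
```

The base is on the comal, flat and face up, and the job was handed in at about 29.7 s of the 53 s allowed. The hand-in gives no verdict, so what follows is from my own checks.

**What I did:** I pressed the lever down, which took several presses. I then gripped the base by its block, drew it out along the leaning axis, turned it upright, and lowered it until about 5 N of contact before releasing. The arm then retreated clear.

**Final checks:**
- **Base:** the last pictures show it flange down, about 4 mm from the comal's measured centre (35 mm allowed).
- **Bystanders:** the saucepan, colander and rolling pin look unmoved in the top view. I judged this by eye and did not measure it.
- **Robot:** the gripper is open, the wrist force is about 0, and it touches nothing.

**Checks that disagreed:**
- **Lever:** in the first presses the tip slid past the handle, so I had to reposition twice. The last press ended at a firm 15 N stop. From the pictures I estimate about 0.67 rad, above the 0.62 needed but not measured directly.
- **Fingertips:** they appeared 15–19 mm behind the reported TCP position. I set the grasp depth from the pictures and the force readings instead.
- **Grip width:** the gripper read 48.5 mm on the 52 mm block, but the grip held throughout.

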